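# Date-stamp a lidded food box in a plunger press and stack it

## Robot

A 6-joint arm with a two-finger parallel gripper is mounted at the origin on a cart in front of the work surface, level with it; the furniture and walls round the work are solid. World frame = base frame: x ahead of the robot, y to its left, z up, the work surface at z = 0. Lengths are in m, angles in rad, forces in N, time in s.
With the tool pointing down it reaches from about 0.25 to 0.725 m from the base axis. Payload 9.7 kg.
Tool frame: the origin (TCP) lies midway between the tips of the shut fingers; the grasp point (between the pads) lies 19 mm behind it (env.tcp_to_grasp is the distance from the TCP to the grasp point, in m); z points along the fingers, y is the line along which they close (so a half turn about z gives the same grasp; the last joint's range is limited). The gripper opens to 85 mm and grips with 20 to 120 N. Pads are 22 mm wide; open, the fingers measure 114 mm over their backs; the gripper's body (76 mm by 85 mm) begins 54 mm behind the grasp point. The pads swing forward as they close: fully open they stand 13 mm farther back than shut.
Start: joints at [-1.279, 0.087, 0.176, 1.66, 0, 1.571], TCP at [0.158, -0.527, 0.231] pointing down, gripper open.
Joint ranges: [-3.13, 3.13], [-0.85, 1.81], [-1.15, 1.24], [-2.2, 2.28], [-1.44, 1.52], [-3.14, 3.14]. Speed limits (rad/s): [2.22, 2.22, 2.57, 3.14, 3.14, 3.14].

## Interface

Orientations are given as a rotation vector (axis times angle).
In Python, from plant import env, get_image, calibration gives the robot as it stands.
- The arm moves only by the tool servo_tool, never from a script. Its argument "targets" is a list of rows, each an object of numbers: "jaw": the gripper command: -1 is shut, 1 is fully open, values between are in proportion; "x", "y", "z": the shift along the tool's x, y, z in mm; "spin": the turn about the tool's z in degrees. In form: [{"jaw": .., "x": .., "y": .., "z": .., "spin": ..}, ...]. A call has 1 to 10 rows; each row shifts and turns the commanded pose from where the row before left it, along the tool's axes as they then stand; what a row does not reach is not made up. A row lasts 1/12 s, in which the tool goes at most 41.7 mm and 7.16 degrees, less where a joint would pass 70% of its speed; a pose out of reach is approached as far as the arm can. A call is refused whole if a number of a shift passes 41.7 or a number of a turn 7.16, either way. A call with a gripper value outside its range is refused whole. The fingers move at their own pace and stop on an object; "force" is the grip in N (left out, the last holds). Time passes only in rows, so rows that do not move let the fingers close. It gives the time, the measured TCP pose, the force, the opening and the grip force at its end, in the units of the state.
- env.state(): the state, without advancing time (a new reading comes with each control period).
- get_image(name): name is "scene" or "top" or "wrist"; returns the picture (400x640x3 uint8, blue, green, red); there is no depth.
- calibration(name): a dict with "camera_matrix" (3x3 intrinsics, pixels), "dist" ([k1, k2, p1, p2, k3] as OpenCV has them; the pictures are not rectified), "eye" and "rotation" of the camera in the world. Camera axes: x right, y down, z forward; pixel columns grow to the right and rows downward; lengths in m; the calibration is good to about 2 mm. A picture is of the moment at which its call begins: read the wrist's pose just before it. calibration takes no time and is no camera call; for the wrist camera it gives the pose at the moment of the call.
- env.close_job(): hands the job in; it is judged then, once.
The state is a dict: "t": time; "joint_positions": joint angles; "joint_vel": joint speeds; "joint_torque": joint torques, N m; "tool_pos": TCP position; "orientation": TCP orientation; "force": force on the tool from outside, world axes, zero at the start; "torque": the same for the moment, N m; "gripper_width": finger opening in m; "finger_force": force on a finger pad.
Only numpy, scipy, OpenCV 4.12 (cv2) and the standard library are available. Lean on these libraries where they do the work, as an engineer would, in place of code of your own. Each camera call takes 0.05 s, during which the arm holds its last target. There are 200 camera calls.

## Task

Slide the single food box, label end first, into the stamp press until it meets the back stop, then push the press's sprung knob down fully to the end of its stroke, feeling for its stop without forcing it, and hold it there for half a second so that the stamp prints on the label. Let the knob come back up, take the box out and stack it squarely on top of the two boxes already stamped, lid up. Leave the column of two, the bottle and the jars where they stand.

Things in the scene. Friction and masses are not known exactly. Their poses are not given: they have to be found in the camera images.
- box: The box to stamp: closed box 130 x 60 x 50 mm (x, y, z), 0.18 to 0.35 kg, white, blue lid flush with its sides, alone on the wooden board. Origin: centre of its underside. x runs along it to the end whose lid carries a blank paper label; at the start that end points away from the robot, within 0.5 rad of +x. Grip it across the 60 mm, 25 to 40 mm behind its centre (-x), clear of the press.
- box_field (a point): Centre of the blank paper label (34 x 44 mm) on top of the box's lid, 43 mm toward the box's +x from its centre, 50 mm above its underside.
- press: Grey stamp press, fixed, open front facing the robot (yaw within 0.25 rad). Origin on the board top (world z = 0.083), straight below the centre of a box that lies home; x points into the press, away from the robot, z up. Base plate x -95 to +120 mm, y +-50 mm, 8 mm thick. The box is slid in from the front along +x.
- bed_mid (a point): Point at press x = -10 mm, z = 16 mm: middle height of the white bed plate (x -83 to +62 mm, 58 mm wide) on which the box slides. A levelling screw sets the bed, so its real top stands anywhere from 12 to 20 mm above the press origin (4 mm above or below this point) and is not reported: feel for it.
- guide_mouth (a point): Mouth of the two steel side guides, midway between them, at press x = -3 mm, y = 0, z = 32 mm (their top edge). The guides flare in from about 80 mm apart here to 65 mm apart at x = 12 mm and run straight to x = 62 mm; the 60 mm wide box goes between them.
- head_front (a point): Lower front edge of the press head, at press x = 25 mm, y = 0, z = 100 mm. The head overhangs x = 25 to 115 mm, y +-25 mm, z = 100 to 140 mm on a column behind the stop; the stamp pad hangs below it to z = 88 mm, so the box must enter with its underside less than 38 mm above the press origin.
- stop (a point): Middle of the back stop's face, at press x = 65.5 mm, y = 0, z = 30 mm: where the box's leading end comes to rest.
- plunger: Sprung plunger with the black knob on top (origin 56 mm below the knob's top). Moves straight down at press x = 43 mm, y = 0, by 36 mm to a hard stop. Takes 3 N to start, 8 N at the end; over the last 10 to 18 mm the sprung pad on the lid adds 2.5 rising to 8 N, depending on the bed, so 12 to 17 N just before the hard stop, where the force rises steeply. Springs back when let go.
- knob_top (a point): Centre of the flat top of the knob (44 mm across, 16 mm high), 198 mm above the press origin when up, 162 mm when fully down. Push it straight down from above with the shut fingertips.
- pad: The stamp: dark rubber pad 22 x 32 mm with a red holder, under the head on the plunger. It is sprung, and gives way upward by up to 24 mm.
- pad_face (a point): Centre of the pad's printing face (underside), 88 mm above the press origin when the plunger is up, at press x = 43 mm, y = 0.
- col_1: Lower box of the column, already stamped (red print on its label), loose, 0.3 kg, same size and frame as the box to stamp; on the board, on the other side of the press from it.
- col_2: Upper box of the column, lying squarely on col_1, same size and frame: its lid top is 50 mm above its origin, 100 mm above the board. The stamped box goes squarely on top of it, either way round.
- sauce_bottle: White squeeze bottle, 55 mm across, 160 mm high, loose, at the back of the board on the left; leave alone. Origin: centre of its underside.
- spice_jar: Spice jar with black cap, 41 mm across, 105 mm high, loose, at the back of the board; leave alone. Origin: centre of its underside.
- shaker: Steel shaker, 55 mm across, 86 mm high, loose, at the back of the board on the right; leave alone. Origin: centre of its underside.

How it is judged:
By the outcome, as a careful person would: the job done as asked, in the order asked, and still so for the second after the job is handed in, with the robot touching nothing.
It also fails if it takes over 72 s, if anything falls off the work surface, if the arm or the gripper's body presses on something with over 40 N, if the wrist force passes 120 N, or if a joint passes its speed limit or range.

## Working session

There is one attempt and no reset: what is moved stays moved. The work goes in short steps, Python scripts to look and compute and a tool call to move; the robot and the scene stay as the last step left them, time stands still between calls to the robot, and variables do not carry over. Pictures are saved under pics/ and viewed, at most 10 in all, crops included, and the job is handed in when it is done.

Besides the shell and the picture viewer there is one more tool, called after "Emit:" as name([rows], argument=value, ...), one row to a line, values as JSON. servo_tool: Moves the arm, as the interface text tells. Its arguments: {"type":"object","properties":{"targets":{"type":"array","items":{"type":"object","properties":{"jaw":{"type":"number"},"x":{"type":"number"},"y":{"type":"number"},"z":{"type":"number"},"spin":{"type":"number"}}}},"force":{"type":"number"}},"required":["targets"]}

```bash
mkdir -p pics; python3 - <<'E'
from plant import env,get_image,calibration
import cv2,numpy as np
s=env.state();print(s)
for n in("scene","top"):
    im=get_image(n);cv2.imwrite(f"pics/{n}0.png",im)
    c=calibration(n);print(n,c)
E
```

```text
{'t': 0.0, 'joint_positions': array([-1.27898602e+00,  8.74599557e-02,  1.75127118e-01,  1.65983261e+00,
        6.69308429e-06,  1.57080763e+00]), 'joint_vel': array([-0.00044254,  0.00032906,  0.00088668,  0.0015763 , -0.00032435,
        0.00102212]), 'joint_torque': array([ 1.96439571e-03, -5.20397472e+01,  4.64799643e+01,  1.67886727e-02,
        3.09664563e-05,  1.86833311e-06]), 'tool_pos': array([ 0.15815869, -0.52651265,  0.23057956]), 'orientation': array([-3.10687375e+00, -4.56535294e-01,  3.02153229e-04]), 'force': array([-0.21454412,  0.12511945,  0.02192569]), 'torque': array([ 0.04079755, -0.01652459, -0.04652979]), 'finger_force': 0.0, 'gripper_width': 0.08544670734084223}
scene {'camera_matrix': array([[503.47942859,   0.        , 320.72528794],
       [  0.        , 503.47942859, 199.26006069],
       [  0.        ,   0.        ,   1.        ]]), 'dist': array([-0.03030942,  0.        ,  0.        ,  0.        ,  0.        ]), 'eye': array([ 0.31893365, -0.58507646,  1.03837523]), 'rotation': array([-2.3804413 ,  0.70987928, -0.22840572])}
top {'camera_matrix': array([[385.27744615,   0.        , 313.95915565],
       [  0.        , 385.27744615, 193.63559148],
       [  0.        ,   0.        ,   1.        ]]), 'dist': array([-0.07818136,  0.        ,  0.        ,  0.        ,  0.        ]), 'eye': array([ 0.47287382, -0.01280481,  1.06093413]), 'rotation': array([-2.14871383,  2.06050777, -0.22406465])}
```

View pics/scene0.png

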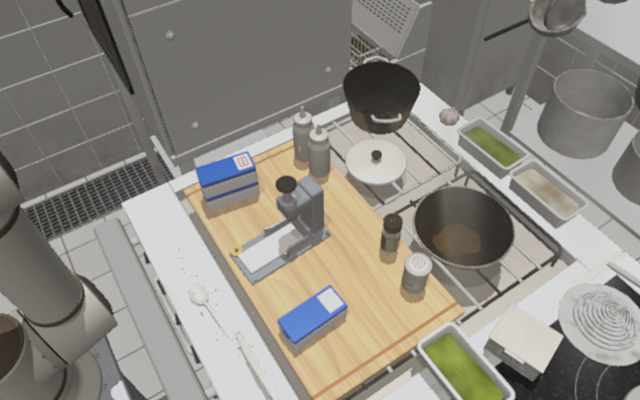

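View pics/top0.png

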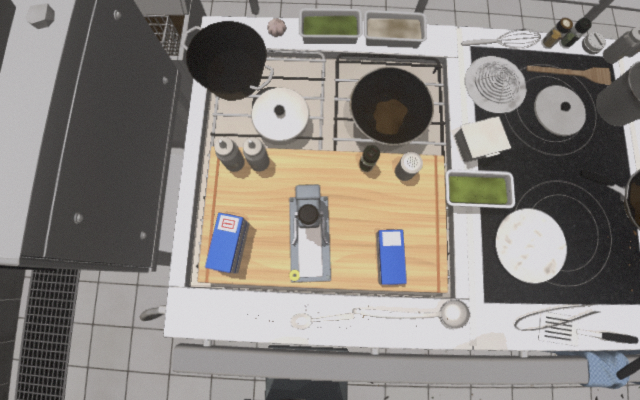

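The scene view shows the box at (313,316), the press at (285,235) and the column at (228,180). In the top view the same three are at (392,257), (310,235) and (226,243). Next I'll take enlarged crops.

```bash
cat > h.py <<'E'
import cv2,numpy as np
from scipy.spatial.transform import Rotation as R
from plant import env,get_image,calibration
def ray(c,px):
    px=np.array(px,float).reshape(-1,1,2)
    u=cv2.undistortPoints(px,c["camera_matrix"],c["dist"])[:,0]
    d=np.c_[u,np.ones(len(u))]@R.from_rotvec(c["rotation"]).as_matrix().T
    return c["eye"],d
def plane(c,px,z):
    e,d=ray(c,px);return e+d*((z-e[2])/d[:,2])[:,None]
def proj(c,P):
    Rm=R.from_rotvec(c["rotation"]).as_matrix().T
    return cv2.projectPoints(np.array(P,float).reshape(-1,1,3),cv2.Rodrigues(Rm)[0],-Rm@c["eye"],c["camera_matrix"],c["dist"])[0][:,0]
def tri(c1,p1,c2,p2):
    e1,d1=ray(c1,p1);e2,d2=ray(c2,p2);d1=d1[0];d2=d2[0]
    A=np.c_[d1,-d2];k=np.linalg.lstsq(A,e2-e1,rcond=None)[0]
    a=e1+k[0]*d1;b=e2+k[1]*d2;return (a+b)/2,np.linalg.norm(a-b)
E
python3 - <<'E'
from h import *
t=cv2.imread("pics/top0.png")
c=calibration("top")
hsv=cv2.cvtColor(t,cv2.COLOR_BGR2HSV)
m=cv2.inRange(hsv,(105,120,60),(130,255,255))
n,l,st,ce=cv2.connectedComponentsWithStats(m)
for i in range(1,n):
    if st[i,4]>300:
        ct=cv2.findContours((l==i).astype(np.uint8),0,2)[0][0]
        r=cv2.minAreaRect(ct);b=cv2.boxPoints(r)
        print(st[i],r); print(b.tolist()); print(plane(c,b,.133 if ce[i][0]>300 else .183).round(4).tolist())
a=cv2.resize(t[175:300,190:420],None,fx=3.4,fy=3.4,interpolation=cv2.INTER_CUBIC)
cv2.imwrite("pics/topc.png",a)
s=cv2.imread("pics/scene0.png");cv2.imwrite("pics/scc.png",cv2.resize(s[140:350,180:370],None,fx=2.8,fy=2.8,interpolation=cv2.INTER_CUBIC))
E
```

```text
[ 206  213   37   59 1071] ((223.79212951660156, 242.26654052734375), (24.967191696166992, 56.18258285522461), 13.324530601501465)
[[205.17050170898438, 266.7245788574219], [218.11868286132812, 212.05441284179688], [242.41375732421875, 217.80850219726562], [229.465576171875, 272.4786682128906]]
[[0.4866, 0.2338, 0.183], [0.6128, 0.2156, 0.183], [0.6019, 0.1579, 0.183], [0.4766, 0.1774, 0.183]]
[379 230  27  54 987] ((391.89776611328125, 256.5579833984375), (53.66257095336914, 23.914270401000977), 86.98721313476562)
[[378.54693603515625, 230.39222717285156], [402.42816162109375, 229.1353302001953], [405.24859619140625, 282.7237548828125], [381.36737060546875, 283.98065185546875]]
[[0.5923, -0.1644, 0.133], [0.5977, -0.2227, 0.133], [0.4703, -0.2292, 0.133], [0.4654, -0.1724, 0.133]]
```

View pics/topc.png

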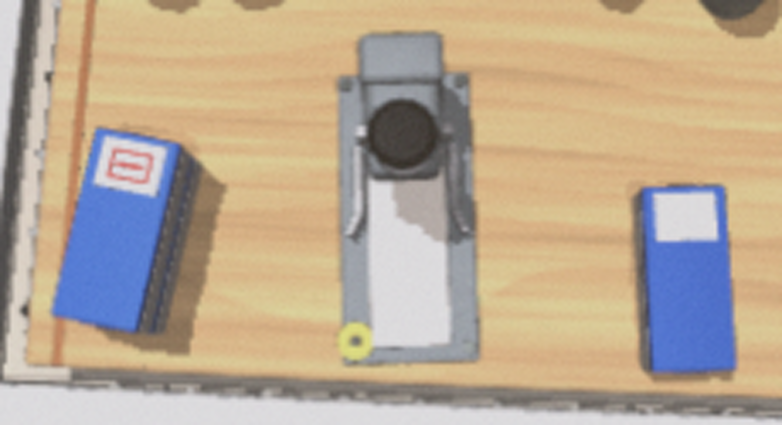

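View pics/scc.png

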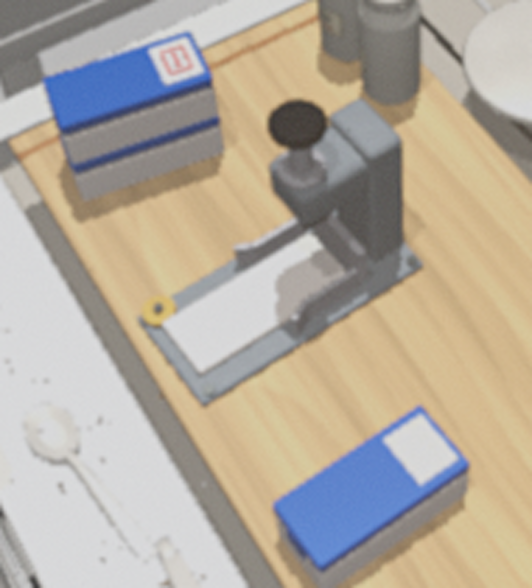

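In the crops, the top-view press plate has its front corners at (343,362) and (478,360), back corners at (340,75) and (468,73), and the knob at (403,133). The column lid corners are at (97,128), (182,145), (137,333) and (53,313), and the box lid runs from (643,187) to (735,370). In the scene crop the knob is at (298,125).

```bash
python3 - <<'E'
from h import *
ct,cs=calibration("top"),calibration("scene")
T=lambda p:np.array([190,175])+(np.array(p,float)+.5)/3.4-.5
S=lambda p:np.array([180,140])+(np.array(p,float)+.5)/2.8-.5
def show(n,P): print(n,P.round(4).tolist())
fl,fr,bl,br=plane(ct,T([(343,362),(478,360),(340,75),(468,73)]),.091)
show("plate T",np.array([fl,fr,bl,br]))
show("plate S",plane(cs,S([(145,320),(207,402),(418,265)]),.091))
show("bed T",plane(ct,T([(372,347),(449,345),(370,180),(438,180)]),.099))
show("guides T",plane(ct,T([(350,234),(465,234)]),.115))
show("knob T",plane(ct,T([(403,132)]),.281));show("knob S",plane(cs,S([(298,125)]),.281))
print(tri(ct,T([(403,132)]),cs,S([(298,125)])))
for n,t,s in(("col",[(97,128),(182,145),(137,333),(53,313)],[(192,35),(210,75),(65,126),(47,83)]),):
    for a,p,c in((ct,T(t),"T"),(cs,S(s),"S")):
        P=plane(a,p,.183);show(n+c,P);d=P[0]+P[1]-P[2]-P[3];print(P.mean(0),np.arctan2(d[1],d[0]))
t=[(648,187),(725,187),(735,370),(650,372)];s=[(420,408),(467,465),(322,565),(276,509)]
for a,p,c in((ct,T(t),"T"),(cs,S(s),"S")):
    P=plane(a,p,.133);
    if c=="S":P=P  # order: back-left, back-right, front-right, front-left
    show("box"+c,P);d=P[0]+P[1]-P[2]-P[3];print(P.mean(0),np.arctan2(d[1],d[0]))
E
```

```text
plate T [[0.4631, 0.0446, 0.091], [0.4686, -0.0532, 0.091], [0.6754, 0.0583, 0.091], [0.681, -0.0385, 0.091]]
plate S [[0.467, 0.0339, 0.091], [0.4734, -0.0582, 0.091], [0.6769, -0.0415, 0.091]]
bed T [[0.4747, 0.0238, 0.099], [0.4784, -0.0316, 0.099], [0.5956, 0.0312, 0.099], [0.5977, -0.0189, 0.099]]
guides T [[0.5538, 0.0429, 0.115], [0.5573, -0.0398, 0.115]]
knob T [[0.6022, 0.0045, 0.281]]
knob S [[0.6005, -0.0045, 0.281]]
(array([0.6045367 , 0.00462205, 0.26921794]), np.float64(0.0006860241526256917))
colT [[0.6123, 0.2154, 0.183], [0.6032, 0.1562, 0.183], [0.4764, 0.1763, 0.183], [0.4867, 0.2336, 0.183]]
[0.54463493 0.19539624 0.183     ] -0.15077769479708306
colS [[0.6129, 0.2056, 0.183], [0.604, 0.157, 0.183], [0.4812, 0.173, 0.183], [0.4882, 0.2237, 0.183]]
[0.54657044 0.18983021 0.183     ] -0.13708095629481828
boxT [[0.5943, -0.1685, 0.133], [0.5965, -0.2238, 0.133], [0.4686, -0.2305, 0.133], [0.4652, -0.1711, 0.133]]
[ 0.53113254 -0.19848507  0.133     ] 0.03644266065786237
boxS [[0.5932, -0.1708, 0.133], [0.5958, -0.2265, 0.133], [0.4725, -0.2336, 0.133], [0.4668, -0.1816, 0.133]]
[ 0.53206686 -0.20312515  0.133     ] 0.07167151453987154
```

Emit:
servo_tool([
  {"x":32,"y":-16.5,"jaw":1},
  {"x":32,"y":-16.5,"jaw":1},
  {"x":32,"y":-16.5,"jaw":1},
  {"x":32,"y":-16.5,"jaw":1},
  {"x":32,"y":-16.5,"jaw":1},
  {"x":32,"y":-16.5,"jaw":1},
  {"x":32,"y":-16.5,"jaw":1},
  {"x":32,"y":-16.5,"jaw":1},
  {"x":32,"y":-16.5,"jaw":1},
  {"x":32,"y":-16.5,"jaw":1},
])

```text
$.targets[0]: bad value
```

Emit:
servo_tool([
  {"x":32,"y":-16.5,"jaw":1},
  {"x":32,"y":-16.5,"jaw":1},
  {"x":32,"y":-16,"jaw":1},
  {"spin":6.75,"jaw":1},
  {"spin":6.75,"jaw":1},
  {"jaw":1},
  {"jaw":1},
])

```text
$.targets[0]: bad value
```

```bash
cat >> h.py <<'E'
def pose():
    s=env.state();M=R.from_rotvec(s["orientation"]).as_matrix();yaw=np.arctan2(M[1,0],M[0,0])
    print("t",round(s["t"],2),"tcp",s["tool_pos"].round(4),"yaw",round(yaw,4),"F",s["force"].round(1),"w",round(s["gripper_width"],4),"ff",round(s["finger_force"],1),"tz",M[:,2].round(3));return s["tool_pos"],M
def go(x,y,z=None,yaw=None):
    p,M=pose();d=np.array([x,y,p[2] if z is None else z])-p
    print("shift mm",(M.T@d*1000).round(1),"spin deg",None if yaw is None else round(np.degrees(np.arctan2(M[1,0],M[0,0])-yaw),2))
E
python3 - <<'E'
from h import *
pose();c=calibration("wrist");print(c["eye"],c["rotation"]);cv2.imwrite("pics/w1.png",get_image("wrist"))
E
```

```text
t 0.1 tcp [ 0.1581 -0.5266  0.2307] yaw 0.2918 F [ 0.6 -0.1 -0.4] w 0.0857 ff 0.0 tz [-0.     0.001 -1.   ]
[ 0.22931145 -0.50516757  0.37433633] [ 2.32186883 -1.7260995  -0.25990325]
```

View pics/w1.png

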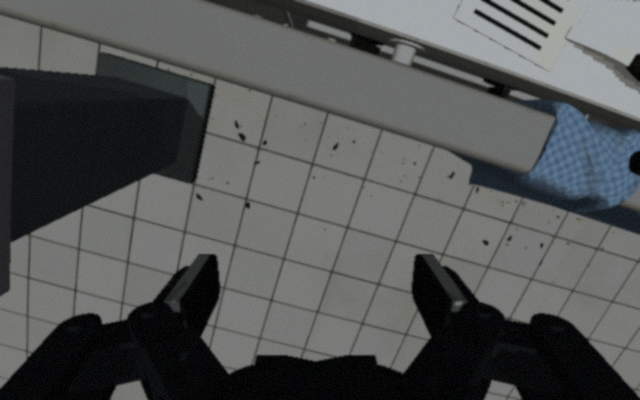

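The wrist picture shows the fingers at the bottom, so the camera looks ahead along tool +x. The arm hasn't moved: rows need every key.

Emit:
servo_tool([
  {"x":32,"y":-16.5,"z":0,"spin":0,"jaw":1},
  {"x":32,"y":-16.5,"z":0,"spin":0,"jaw":1},
  {"x":32,"y":-16.5,"z":0,"spin":0,"jaw":1},
  {"x":32,"y":-16.5,"z":0,"spin":0,"jaw":1},
  {"x":32,"y":-16.5,"z":0,"spin":0,"jaw":1},
  {"x":32,"y":-16.5,"z":0,"spin":0,"jaw":1},
  {"x":32,"y":-16.5,"z":0,"spin":0,"jaw":1},
  {"x":32,"y":-16.5,"z":0,"spin":0,"jaw":1},
  {"x":32,"y":-16.5,"z":0,"spin":0,"jaw":1},
  {"x":32,"y":-16.5,"z":0,"spin":0,"jaw":1},
])

```text
t: 0.98
tool_pos: [0.4182, -0.2751, 0.2312]
orientation: [-3.108, -0.457, 0.0]
force: [0.5, 0.0, 0.4]
gripper_width: 0.0855
finger_force: 0.0
```

Emit:
servo_tool([
  {"x":32,"y":-16.5,"z":0,"spin":0,"jaw":1},
  {"x":0,"y":-16.5,"z":0,"spin":0,"jaw":1},
  {"x":0,"y":-16,"z":0,"spin":0,"jaw":1},
  {"x":0,"y":0,"z":0,"spin":6.75,"jaw":1},
  {"x":0,"y":0,"z":0,"spin":6.75,"jaw":1},
  {"x":0,"y":0,"z":0,"spin":0,"jaw":1},
  {"x":0,"y":0,"z":0,"spin":0,"jaw":1},
])

```text
t: 1.57
tool_pos: [0.4337, -0.2205, 0.2312]
orientation: [-3.14, -0.094, 0.0]
force: [-0.9, 0.8, 0.2]
gripper_width: 0.0855
finger_force: 0.0
```

```bash
python3 - <<'E'
from h import *
pose();c=calibration("wrist");im=get_image("wrist");cv2.imwrite("pics/w2.png",im);np.save("w2.npy",c)
h=cv2.cvtColor(im,cv2.COLOR_BGR2HSV);m=cv2.inRange(h,(105,120,60),(130,255,255))
print(cv2.boundingRect(m))
E
```

```text
t 1.57 tcp [ 0.4337 -0.2205  0.2312] yaw 0.0599 F [-0.9  0.8  0.2] w 0.0855 ff 0.0 tz [-0.  0. -1.]
(247, 0, 91, 152)
```

View pics/w2.png

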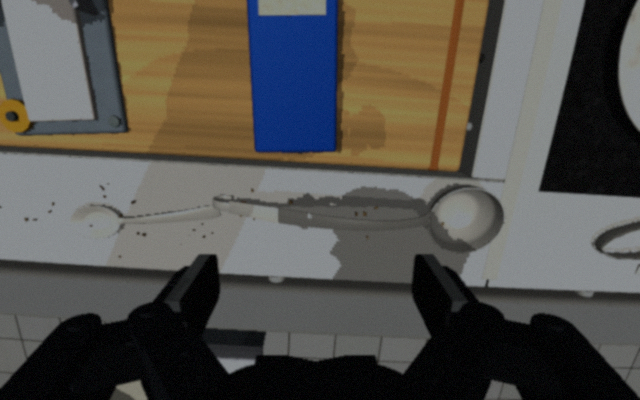

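The wrist view shows the lid's front corners at about (255,152) and (337,151), the label's front edge at (259–327,15), and the press plate's front-right corner at (127,131).

```bash
python3 - <<'E'
from h import *
c=np.load("w2.npy",allow_pickle=True).item();im=cv2.imread("pics/w2.png")
m=cv2.inRange(cv2.cvtColor(im,cv2.COLOR_BGR2HSV),(105,120,60),(130,255,255))
L=[];Rr=[]
for r in range(25,148,3):
    q=np.where(m[r])[0];L.append((q[0]-.5,r));Rr.append((q[-1]+.5,r))
B=[(k,np.where(m[:,k])[0][-1]+.5) for k in range(262,332,4)]
L,Rr,B=(plane(c,q,.133) for q in(L,Rr,B))
for n,a in(("L",L),("R",Rr)):
    p=np.polyfit(a[:,0],a[:,1],1);print(n,p,"y at .5",np.polyval(p,.5))
p=np.polyfit(B[:,1],B[:,0],1);print("B",p,"x at -.2",np.polyval(p,-.2))
print(plane(c,[(127,131)],.091),plane(c,[(94,120)],.099),plane(c,[(18,118)],.099),plane(c,[(259,15),(327,14)],.133))
E
```

```text
L [ 0.06377547 -0.20365577] y at .5 -0.17176803487317333
R [ 0.06421765 -0.26272458] y at .5 -0.23061575843215837
B [-0.07318631  0.45299322] x at -.2 0.46763048067420865
[[ 0.47009739 -0.05682917  0.091     ]] [[ 0.47876368 -0.0343522   0.099     ]] [[0.47728965 0.0310921  0.099     ]] [[ 0.5568683  -0.17554235  0.133     ]
 [ 0.56005443 -0.22025919  0.133     ]]
```

Emit:
servo_tool([
  {"x":0,"y":-32,"z":0,"spin":0,"jaw":1},
  {"x":0,"y":-32,"z":0,"spin":0,"jaw":1},
  {"x":0,"y":-32,"z":0,"spin":0,"jaw":1},
  {"x":0,"y":-32,"z":0,"spin":0,"jaw":1},
  {"x":0,"y":-32,"z":0,"spin":0,"jaw":1},
  {"x":0,"y":-32,"z":0,"spin":0,"jaw":1},
  {"x":0,"y":-32,"z":0,"spin":0,"jaw":1},
  {"x":0,"y":0,"z":0,"spin":0,"jaw":1},
  {"x":0,"y":0,"z":0,"spin":0,"jaw":1},
])

```text
t: 2.37
tool_pos: [0.4212, 0.0042, 0.2313]
orientation: [3.14, 0.097, 0.0]
force: [0.1, 0.3, -0.4]
gripper_width: 0.0854
finger_force: 0.0
```

```bash
python3 - <<'E'
from h import *
pose();c=calibration("wrist");im=get_image("wrist");cv2.imwrite("pics/w3.png",im);np.save("w3.npy",c)
cv2.imwrite("pics/w3v.png",cv2.resize(im[:200,150:500],None,fx=2.28,fy=2.28,interpolation=cv2.INTER_CUBIC))
E
```

```text
t 2.37 tcp [0.4212 0.0042 0.2313] yaw 0.062 F [ 0.1  0.3 -0.4] w 0.0854 ff 0.0 tz [ 0. -0. -1.]
```

View pics/w3v.png

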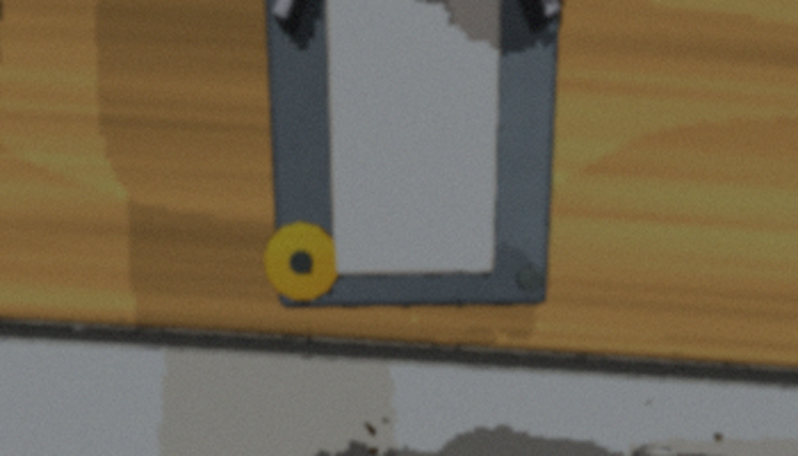

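The crop shows the plate's right edge from (562,30) to (547,300), left edge from (269,30) to (277,220) and front edge at row 302. The bed spans 329–500 at row 60 and 333–494 at row 270.

```bash
python3 - <<'E'
from h import *
c=np.load("w3.npy",allow_pickle=True).item()
T=lambda p:np.array([150,0])+(np.array(p,float)+.5)/2.28-.5
P=plane(c,T([(269,30),(277,220),(562,30),(547,300),(283,304)]),.091);print(P.round(4).tolist())
a=lambda u,v:np.arctan2(*(u-v)[[1,0]]);print(a(P[0],P[1]),a(P[2],P[3]))
B=plane(c,T([(329,60),(333,270),(500,60),(494,270)]),.099);print(B.round(4).tolist(),a(B[0],B[1]),a(B[2],B[3]))
yaw=.064;D=np.array([[np.cos(yaw),-np.sin(yaw)],[np.sin(yaw),np.cos(yaw)]])
print("plate in press frame @(.560,.0015)\n",((P[:,:2]-[.560,.0015])@D).round(4),"\nbed\n",((B[:,:2]-[.560,.0015])@D).round(4))
print("guides",((plane(c,T([(283,8),(553,10)]),.115)[:,:2]-[.56,.0015])@D).round(4))
pose();go(.4976,-.2013,.231,.064)
E
```

```text
[[0.5547, 0.0497, 0.091], [0.4926, 0.0453, 0.091], [0.561, -0.0495, 0.091], [0.4704, -0.0555, 0.091], [0.4627, 0.0423, 0.091]]
0.07075798720068409 0.0657698123555401
[[0.5451, 0.0284, 0.099], [0.4767, 0.0239, 0.099], [0.5487, -0.0284, 0.099], [0.4804, -0.0334, 0.099]] 0.06577369063201259 0.07406410650983458
plate in press frame @(.560,.0015)
 [[-0.0022  0.0484]
 [-0.0644  0.048 ]
 [-0.0023 -0.051 ]
 [-0.0931 -0.0511]
 [-0.0945  0.047 ]] 
bed
 [[-0.0132  0.0278]
 [-0.0817  0.0277]
 [-0.0132 -0.0291]
 [-0.0817 -0.0298]]
guides [[-0.0013  0.0408]
 [-0.0019 -0.0426]]
t 2.42 tcp [0.4213 0.0033 0.2313] yaw 0.0598 F [-0.7 -0.2  0.6] w 0.0852 ff 0.0 tz [ 0. -0. -1.]
t 2.42 tcp [0.4213 0.0033 0.2313] yaw 0.0598 F [-0.7 -0.2  0.6] w 0.0852 ff 0.0 tz [ 0. -0. -1.]
shift mm [ 64.  208.8   0.3] spin deg -0.24
```

Emit:
servo_tool([
  {"x":7,"y":-31,"z":0,"spin":0,"jaw":1},
  {"x":7,"y":-31,"z":0,"spin":0,"jaw":1},
  {"x":7,"y":-31,"z":0,"spin":0,"jaw":1},
  {"x":7,"y":-31,"z":0,"spin":0,"jaw":1},
  {"x":7,"y":-31,"z":0,"spin":0,"jaw":1},
  {"x":7,"y":-31,"z":0,"spin":0,"jaw":1},
  {"x":0,"y":0,"z":0,"spin":0,"jaw":1},
  {"x":0,"y":0,"z":0,"spin":0,"jaw":1},
])

```text
t: 3.08
tool_pos: [0.4563, 0.1004, 0.236]
orientation: [-3.06, -0.269, 0.011]
force: [0.2, -0.3, -0.2]
gripper_width: 0.0855
finger_force: 0.0
```

```bash
python3 - <<'E'
from h import *
pose();c=calibration("wrist");im=get_image("wrist");cv2.imwrite("pics/w4.png",im);np.save("w4.npy",c)
m=cv2.inRange(cv2.cvtColor(im,cv2.COLOR_BGR2HSV),(105,120,60),(130,255,255))
ct=max(cv2.findContours(m,0,2)[0],key=cv2.contourArea)
hull=cv2.convexHull(ct);ap=cv2.approxPolyDP(hull,4,True)[:,0];print(ap.tolist())
print(plane(c,ap,.183).round(4).tolist())
print(env.state()["joint_positions"].round(3))
go(.4976,-.2013,.231,.064)
E
```

```text
t 3.08 tcp [0.4563 0.1004 0.236 ] yaw 0.1753 F [ 0.2 -0.3 -0.2] w 0.0855 ff 0.0 tz [-0.013  0.068 -0.998]
[[246, 0], [206, 162], [121, 134], [137, 0]]
[[0.5711, 0.1629, 0.183], [0.4783, 0.1772, 0.183], [0.4858, 0.2323, 0.183], [0.5623, 0.2238, 0.183]]
[ 0.173 -0.109 -0.01   1.671  0.07   3.14 ]
t 3.13 tcp [0.4561 0.1    0.236 ] yaw 0.1745 F [-0.5 -0.3  0.3] w 0.0853 ff 0.0 tz [-0.013  0.068 -0.998]
shift mm [-11.4 303.5 -16.1] spin deg 6.33
```

View pics/w4.png

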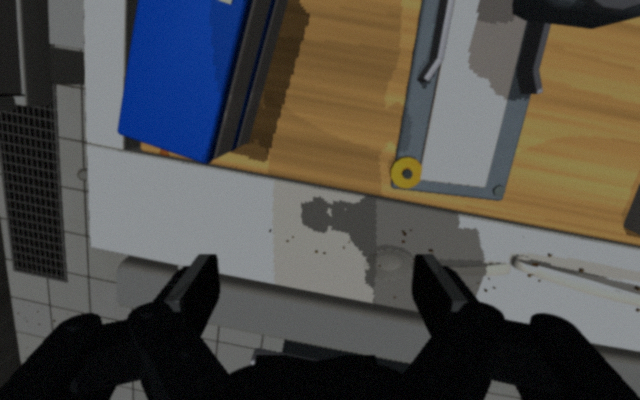

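The wrist view shows the column lid's front corners at (206,162) and (121,134). Joint 6 has reached its limit and tilted the tool, so I'll use the half-turned grasp, which also keeps the camera clear of the press.

Emit:
servo_tool([
  {"x":0,"y":0,"z":0,"spin":-7,"jaw":1},
  {"x":0,"y":0,"z":0,"spin":-7,"jaw":1},
  {"x":0,"y":0,"z":0,"spin":-7,"jaw":1},
  {"x":0,"y":0,"z":0,"spin":-7,"jaw":1},
  {"x":0,"y":0,"z":0,"spin":-7,"jaw":1},
  {"x":0,"y":0,"z":0,"spin":-7,"jaw":1},
  {"x":0,"y":0,"z":0,"spin":-7,"jaw":1},
  {"x":0,"y":0,"z":0,"spin":-7,"jaw":1},
  {"x":0,"y":0,"z":0,"spin":-7,"jaw":1},
  {"x":0,"y":0,"z":0,"spin":-7,"jaw":1},
])

```text
t: 3.97
tool_pos: [0.4558, 0.0993, 0.2363]
orientation: [-2.355, -1.986, -0.053]
force: [0.4, 0.1, 0.4]
gripper_width: 0.0853
finger_force: 0.0
```

```bash
python3 - <<'E'
from h import *
print(env.state()["joint_positions"].round(3))
go(.4976,-.2013,.231,.064+np.pi)
E
```

```text
[ 0.172 -0.11  -0.011  1.671  0.069  1.913]
t 3.97 tcp [0.4558 0.0993 0.2363] yaw 1.4002 F [0.4 0.1 0.4] w 0.0853 ff 0.0 tz [-0.013  0.068 -0.998]
shift mm [-288.9   91.9  -15.8] spin deg -103.44
```

Emit:
servo_tool([
  {"x":0,"y":0,"z":0,"spin":-7.16,"jaw":1},
  {"x":0,"y":0,"z":0,"spin":-7.16,"jaw":1},
  {"x":0,"y":0,"z":0,"spin":-7.16,"jaw":1},
  {"x":0,"y":0,"z":0,"spin":-7.16,"jaw":1},
  {"x":0,"y":0,"z":0,"spin":-7.16,"jaw":1},
  {"x":0,"y":0,"z":0,"spin":-7.16,"jaw":1},
  {"x":0,"y":0,"z":0,"spin":-7.16,"jaw":1},
  {"x":0,"y":0,"z":0,"spin":-7.16,"jaw":1},
  {"x":0,"y":0,"z":0,"spin":-7.16,"jaw":1},
  {"x":0,"y":0,"z":0,"spin":-7.16,"jaw":1},
])

```text
t: 4.8
tool_pos: [0.4558, 0.0993, 0.2363]
orientation: [-0.756, -3.018, -0.099]
force: [1.2, -1.3, 0.3]
gripper_width: 0.0856
finger_force: 0.0
```

Emit:
servo_tool([
  {"x":0,"y":0,"z":0,"spin":-7.16,"jaw":1},
  {"x":0,"y":0,"z":0,"spin":-7.16,"jaw":1},
  {"x":0,"y":0,"z":0,"spin":-7.16,"jaw":1},
  {"x":0,"y":0,"z":0,"spin":-7.16,"jaw":1},
  {"x":0,"y":0,"z":0,"spin":-7.16,"jaw":1},
  {"x":0,"y":0,"z":0,"spin":-7.16,"jaw":1},
  {"x":0,"y":0,"z":0,"spin":-7.16,"jaw":1},
  {"x":0,"y":0,"z":0,"spin":-7.16,"jaw":1},
  {"x":0,"y":0,"z":0,"spin":-7.16,"jaw":1},
  {"x":0,"y":0,"z":0,"spin":-7.16,"jaw":1},
])

```text
t: 5.63
tool_pos: [0.4558, 0.0993, 0.2363]
orientation: [-1.158, 2.904, 0.107]
force: [0.4, 0.3, 0.6]
gripper_width: 0.0855
finger_force: 0.0
```

Emit:
servo_tool([
  {"x":0,"y":0,"z":0,"spin":-7.16,"jaw":1},
  {"x":0,"y":0,"z":0,"spin":-7.16,"jaw":1},
  {"x":0,"y":0,"z":0,"spin":-7.16,"jaw":1},
  {"x":0,"y":0,"z":0,"spin":-7.16,"jaw":1},
  {"x":0,"y":0,"z":0,"spin":-7.16,"jaw":1},
  {"x":0,"y":0,"z":0,"spin":-7.16,"jaw":1},
  {"x":0,"y":0,"z":0,"spin":-7.16,"jaw":1},
  {"x":0,"y":0,"z":0,"spin":-7.16,"jaw":1},
  {"x":0,"y":0,"z":0,"spin":-7.16,"jaw":1},
  {"x":0,"y":0,"z":0,"spin":-7.16,"jaw":1},
])

```text
t: 6.47
tool_pos: [0.4558, 0.0993, 0.2363]
orientation: [-2.607, 1.658, 0.073]
force: [-0.0, -0.2, -0.4]
gripper_width: 0.0855
finger_force: 0.0
```

Emit:
servo_tool([
  {"x":0,"y":0,"z":0,"spin":-7.16,"jaw":1},
  {"x":0,"y":0,"z":0,"spin":-7.16,"jaw":1},
  {"x":0,"y":0,"z":0,"spin":-7.16,"jaw":1},
  {"x":0,"y":0,"z":0,"spin":-7.16,"jaw":1},
  {"x":0,"y":0,"z":0,"spin":-7.16,"jaw":1},
  {"x":0,"y":0,"z":0,"spin":-7.16,"jaw":1},
  {"x":0,"y":0,"z":0,"spin":-7.16,"jaw":1},
  {"x":0,"y":0,"z":0,"spin":-7.16,"jaw":1},
  {"x":0,"y":0,"z":0,"spin":-7.16,"jaw":1},
])

```text
t: 7.22
tool_pos: [0.4558, 0.0993, 0.2363]
orientation: [-3.073, 0.013, 0.02]
force: [-0.1, -0.4, -0.4]
gripper_width: 0.0851
finger_force: 0.0
```

```bash
python3 - <<'E'
from h import *
print(env.state()["joint_positions"].round(3));pose()
E
```

```text
[ 0.172 -0.11  -0.011  1.671  0.07  -2.961]
t 7.22 tcp [0.4558 0.0993 0.2363] yaw -0.008 F [-0.1 -0.4 -0.4] w 0.0851 ff 0.0 tz [-0.012  0.068 -0.998]
```

Emit:
servo_tool([
  {"x":0,"y":31,"z":0,"spin":0,"jaw":1},
  {"x":0,"y":31,"z":0,"spin":0,"jaw":1},
  {"x":0,"y":31,"z":0,"spin":0,"jaw":1},
  {"x":0,"y":31,"z":0,"spin":0,"jaw":1},
  {"x":0,"y":31,"z":0,"spin":0,"jaw":1},
  {"x":0,"y":31,"z":0,"spin":0,"jaw":1},
  {"x":0,"y":31,"z":0,"spin":0,"jaw":1},
])

```text
t: 7.8
tool_pos: [0.4532, -0.0453, 0.224]
orientation: [-3.125, 0.168, 0.021]
force: [0.2, 0.5, -0.1]
gripper_width: 0.0855
finger_force: 0.0
```

```bash
python3 - <<'E'
from h import *
print(env.state()["joint_positions"].round(3));pose()
E
```

```text
[-0.107 -0.126 -0.048  1.663  0.012 -3.141]
t 7.8 tcp [ 0.4532 -0.0453  0.224 ] yaw -0.1075 F [ 0.2  0.5 -0.1] w 0.0855 ff 0.0 tz [-0.013  0.013 -1.   ]
```

Emit:
servo_tool([
  {"x":0,"y":26,"z":0,"spin":0,"jaw":1},
])

```text
t: 7.88
tool_pos: [0.4523, -0.0569, 0.2237]
orientation: [-3.134, 0.198, 0.022]
force: [0.6, -0.8, -0.8]
gripper_width: 0.0854
finger_force: 0.0
```

```bash
python3 - <<'E'
from h import *
print(env.state()["joint_positions"].round(3));pose()
E
```

```text
[-1.260e-01 -1.250e-01 -4.800e-02  1.663e+00  1.000e-03 -3.141e+00]
t 7.88 tcp [ 0.4523 -0.0569  0.2237] yaw -0.1263 F [ 0.6 -0.8 -0.8] w 0.0854 ff 0.0 tz [-0.014  0.002 -1.   ]
```

Emit:
servo_tool([
  {"x":0,"y":0,"z":0,"spin":7.05,"jaw":1},
  {"x":0,"y":0,"z":0,"spin":7.05,"jaw":1},
  {"x":0,"y":0,"z":0,"spin":7.05,"jaw":1},
  {"x":0,"y":0,"z":0,"spin":7.05,"jaw":1},
  {"x":0,"y":0,"z":0,"spin":7.05,"jaw":1},
  {"x":0,"y":0,"z":0,"spin":7.05,"jaw":1},
  {"x":0,"y":0,"z":0,"spin":7.05,"jaw":1},
  {"x":0,"y":0,"z":0,"spin":7.05,"jaw":1},
  {"x":0,"y":0,"z":0,"spin":7.05,"jaw":1},
  {"x":0,"y":0,"z":0,"spin":7.05,"jaw":1},
])

```text
t: 8.72
tool_pos: [0.4524, -0.0561, 0.2238]
orientation: [2.436, -1.973, -0.02]
force: [0.6, -0.3, 0.8]
gripper_width: 0.0855
finger_force: 0.0
```

Emit:
servo_tool([
  {"x":0,"y":0,"z":0,"spin":7.05,"jaw":1},
  {"x":0,"y":0,"z":0,"spin":7.05,"jaw":1},
  {"x":0,"y":0,"z":0,"spin":7.05,"jaw":1},
  {"x":0,"y":0,"z":0,"spin":7.05,"jaw":1},
  {"x":0,"y":0,"z":0,"spin":7.05,"jaw":1},
  {"x":0,"y":0,"z":0,"spin":7.05,"jaw":1},
  {"x":0,"y":0,"z":0,"spin":7.05,"jaw":1},
  {"x":0,"y":0,"z":0,"spin":7.05,"jaw":1},
  {"x":0,"y":0,"z":0,"spin":7.05,"jaw":1},
  {"x":0,"y":0,"z":0,"spin":7.05,"jaw":1},
])

```text
t: 9.55
tool_pos: [0.4524, -0.0561, 0.2238]
orientation: [0.849, -3.012, -0.011]
force: [-0.4, -0.2, -0.5]
gripper_width: 0.0854
finger_force: 0.0
```

Emit:
servo_tool([
  {"x":0,"y":0,"z":0,"spin":7.05,"jaw":1},
  {"x":0,"y":0,"z":0,"spin":7.05,"jaw":1},
  {"x":0,"y":0,"z":0,"spin":7.05,"jaw":1},
  {"x":0,"y":0,"z":0,"spin":7.05,"jaw":1},
])

```text
t: 9.88
tool_pos: [0.4524, -0.0562, 0.2237]
orientation: [0.089, -3.126, -0.006]
force: [0.2, -0.2, 0.1]
gripper_width: 0.0855
finger_force: 0.0
```

```bash
python3 - <<'E'
from h import *
print(env.state()["joint_positions"].round(3));go(.4976,-.2013,.224,.064+np.pi)
E
```

```text
[-1.240e-01 -1.250e-01 -4.800e-02  1.663e+00  1.000e-03 -1.820e-01]
t 9.88 tcp [ 0.4524 -0.0562  0.2237] yaw -3.0843 F [ 0.2 -0.2  0.1] w 0.0855 ff 0.0 tz [-0.014  0.003 -1.   ]
shift mm [ -36.8 -147.5   -1.3] spin deg -360.39
```

Emit:
servo_tool([
  {"x":-6.1,"y":-24.6,"z":0,"spin":0,"jaw":1},
  {"x":-6.1,"y":-24.6,"z":0,"spin":0,"jaw":1},
  {"x":-6.1,"y":-24.6,"z":0,"spin":0,"jaw":1},
  {"x":-6.1,"y":-24.6,"z":0,"spin":0,"jaw":1},
  {"x":-6.1,"y":-24.6,"z":0,"spin":0,"jaw":1},
  {"x":-6.1,"y":-24.6,"z":0,"spin":-0.4,"jaw":1},
  {"x":0,"y":0,"z":25,"spin":0,"jaw":1},
  {"x":0,"y":0,"z":25,"spin":0,"jaw":1},
  {"x":0,"y":0,"z":10,"spin":0,"jaw":1},
  {"x":0,"y":0,"z":0,"spin":0,"jaw":1},
])

```text
t: 10.72
tool_pos: [0.4961, -0.2005, 0.16]
orientation: [0.109, -3.122, -0.009]
force: [-0.4, 0.4, -0.3]
gripper_width: 0.0855
finger_force: 0.0
```

```bash
python3 - <<'E'
from h import *
go(.4976,-.2013,.092,.064-np.pi)
im=get_image("wrist");c=calibration("wrist");cv2.imwrite("pics/w5.png",im)
m=cv2.inRange(cv2.cvtColor(im,cv2.COLOR_BGR2HSV),(105,120,60),(130,255,255));x,y,w,h=cv2.boundingRect(m);print(x,y,w,h)
for r in range(y+2,y+h,12):
    q=np.where(m[r])[0];P=plane(c,[(q[0]-.5,r),(q[-1]+.5,r)],.133);print(P[:,:2].round(4).tolist())
E
```

```text
t 10.72 tcp [ 0.4961 -0.2005  0.16  ] yaw -3.0715 F [-0.4  0.4 -0.3] w 0.0855 ff 0.0 tz [-0.018  0.005 -1.   ]
shift mm [-2.6 -1.4 68. ] spin deg 0.35
259 182 110 174
[[0.4682, -0.214], [0.4667, -0.1925]]
[[0.4762, -0.2327], [0.4721, -0.1734]]
[[0.4831, -0.232], [0.479, -0.1731]]
[[0.4901, -0.2313], [0.486, -0.1724]]
[[0.4972, -0.2311], [0.4932, -0.1721]]
[[0.5045, -0.2303], [0.5005, -0.1713]]
[[0.512, -0.2296], [0.508, -0.171]]
[[0.5197, -0.2294], [0.5157, -0.1701]]
[[0.5275, -0.2292], [0.5235, -0.1698]]
[[0.5355, -0.2284], [0.5316, -0.1695]]
[[0.5438, -0.2282], [0.5398, -0.1692]]
[[0.5522, -0.2274], [0.5483, -0.1682]]
[[0.5609, -0.2266], [0.557, -0.1679]]
[[0.5698, -0.2263], [0.5659, -0.1669]]
[[0.5789, -0.2255], [0.575, -0.1665]]
```

Emit:
servo_tool([
  {"x":-2.6,"y":-1.2,"z":20,"spin":0.3,"jaw":1},
  {"x":0,"y":0,"z":20,"spin":0,"jaw":1},
  {"x":0,"y":0,"z":18,"spin":0,"jaw":1},
  {"x":0,"y":0,"z":10,"spin":0,"jaw":1},
  {"x":0,"y":0,"z":0,"spin":0,"jaw":1},
  {"x":0,"y":0,"z":0,"spin":0,"jaw":-1},
  {"x":0,"y":0,"z":0,"spin":0,"jaw":-1},
  {"x":0,"y":0,"z":0,"spin":0,"jaw":-1},
  {"x":0,"y":0,"z":0,"spin":0,"jaw":-1},
  {"x":0,"y":0,"z":0,"spin":0,"jaw":-1},
], force=50)

```text
t: 11.6
tool_pos: [0.4999, -0.2019, 0.0966]
orientation: [0.101, -3.129, -0.005]
force: [-0.8, 0.9, 5.9]
gripper_width: 0.0592
finger_force: 55.5
```

```bash
python3 - <<'E'
from h import *
pose()
E
```

```text
t 11.6 tcp [ 0.4999 -0.2019  0.0966] yaw -3.0768 F [-0.8  0.9  5.9] w 0.0592 ff 55.5 tz [-0.011  0.003 -1.   ]
```

Emit:
servo_tool([
  {"x":0,"y":0,"z":-10,"spin":0,"jaw":-1},
  {"x":0,"y":0,"z":-22,"spin":0,"jaw":-1},
  {"x":0,"y":0,"z":-22,"spin":0,"jaw":-1},
  {"x":0,"y":0,"z":-12,"spin":0,"jaw":-1},
  {"x":0,"y":0,"z":0,"spin":0,"jaw":-1},
])

```text
t: 12.02
tool_pos: [0.5012, -0.2024, 0.164]
orientation: [0.101, -3.131, -0.003]
force: [0.5, -0.3, -2.1]
gripper_width: 0.0595
finger_force: 54.6
```

```bash
python3 - <<'E'
from h import *
go(.4506,-.0071,.160,.067-np.pi)
E
```

```text
t 12.02 tcp [ 0.5012 -0.2024  0.164 ] yaw -3.0769 F [ 0.5 -0.3 -2.1] w 0.0595 ff 54.6 tz [-0.009  0.002 -1.   ]
shift mm [ 37.8 198.1   4.9] spin deg -0.13
```

Emit:
servo_tool([
  {"x":4.2,"y":22,"z":0,"spin":0,"jaw":-1},
  {"x":4.2,"y":22,"z":0,"spin":0,"jaw":-1},
  {"x":4.2,"y":22,"z":0,"spin":0,"jaw":-1},
  {"x":4.2,"y":22,"z":0,"spin":0,"jaw":-1},
  {"x":4.2,"y":22,"z":0,"spin":0,"jaw":-1},
  {"x":4.2,"y":22,"z":0,"spin":0,"jaw":-1},
  {"x":4.2,"y":22,"z":0,"spin":0,"jaw":-1},
  {"x":4.2,"y":22,"z":0,"spin":0,"jaw":-1},
  {"x":4.2,"y":22,"z":0,"spin":-0.1,"jaw":-1},
  {"x":0,"y":0,"z":0,"spin":0,"jaw":-1},
])

```text
t: 12.85
tool_pos: [0.4483, -0.0042, 0.1612]
orientation: [0.107, -3.125, -0.008]
force: [1.0, 0.5, -1.5]
gripper_width: 0.0593
finger_force: 55.0
```

Emit:
servo_tool([
  {"x":0,"y":0,"z":15,"spin":0,"jaw":-1},
  {"x":0,"y":0,"z":10,"spin":0,"jaw":-1},
  {"x":0,"y":0,"z":0,"spin":0,"jaw":-1},
  {"x":0,"y":0,"z":0,"spin":0,"jaw":-1},
])

```text
t: 13.18
tool_pos: [0.4485, -0.0069, 0.1359]
orientation: [0.103, -3.124, -0.007]
force: [0.3, 0.8, -1.4]
gripper_width: 0.0595
finger_force: 55.0
```

```bash
python3 - <<'E'
from h import *
go(.4506,-.0071,.1266,.067-np.pi)
im=get_image("top");cv2.imwrite("pics/t1.png",im)
c=calibration("top")
m=cv2.inRange(cv2.cvtColor(im,cv2.COLOR_BGR2HSV),(105,120,60),(130,255,255));n,l,st,ce=cv2.connectedComponentsWithStats(m)
for i in range(1,n):
    if st[i,4]>100:print(st[i])
w=get_image("wrist");cv2.imwrite("pics/w6.png",w);c=calibration("wrist")
m=cv2.inRange(cv2.cvtColor(w,cv2.COLOR_BGR2HSV),(105,120,60),(130,255,255));b=cv2.boundingRect(m);print(b)
for r in range(b[1]+2,b[1]+b[3],15):
    q=np.where(m[r])[0];print(plane(c,[(q[0]-.5,r),(q[-1]+.5,r)],.164)[:,:2].round(4).tolist())
E
```

```text
t 13.18 tcp [ 0.4485 -0.0069  0.1359] yaw -3.0756 F [ 0.3  0.8 -1.4] w 0.0595 ff 55.0 tz [-0.016  0.004 -1.   ]
shift mm [-2.2 -0.3  9.3] spin deg -0.06
[ 206  213   37   59 1074]
(232, 215, 408, 175)
[[0.4196, -0.0198], [0.4182, 0.0017]]
[[0.427, -0.0401], [0.4229, 0.0233]]
[[0.4332, -0.0397], [0.4292, 0.0237]]
[[0.4396, -0.0398], [0.4356, 0.0238]]
[[0.4462, -0.039], [0.4422, 0.0243]]
[[0.453, -0.0382], [0.449, 0.0248]]
[[0.46, -0.0378], [0.4561, 0.025]]
[[0.4673, -0.037], [0.4633, 0.0259]]
[[0.4748, -0.0366], [0.4663, 0.1384]]
[[0.4825, -0.0362], [0.4744, 0.1376]]
[[0.4829, 0.1332], [0.4828, 0.1367]]
[[0.4915, 0.1324], [0.4915, 0.1354]]
```

Emit:
servo_tool([
  {"x":0,"y":0,"z":7,"spin":0,"jaw":-1},
  {"x":0,"y":0,"z":6,"spin":0,"jaw":-1},
  {"x":0,"y":0,"z":4,"spin":0,"jaw":-1},
  {"x":0,"y":0,"z":0,"spin":0,"jaw":-1},
  {"x":0,"y":0,"z":0,"spin":0,"jaw":-1},
])

```text
t: 13.7
tool_pos: [0.4487, -0.0066, 0.1196]
orientation: [0.104, -3.125, -0.007]
force: [-0.2, 0.4, -0.6]
gripper_width: 0.0592
finger_force: 55.0
```

Emit:
servo_tool([
  {"x":0,"y":0,"z":1,"spin":0,"jaw":-1},
  {"x":0,"y":0,"z":1,"spin":0,"jaw":-1},
  {"x":0,"y":0,"z":0,"spin":0,"jaw":-1},
])

```text
t: 13.95
tool_pos: [0.4489, -0.0066, 0.1179]
orientation: [0.104, -3.126, -0.006]
force: [0.5, 0.1, -2.5]
gripper_width: 0.0595
finger_force: 55.0
```

Emit:
servo_tool([
  {"x":0,"y":0,"z":1,"spin":0,"jaw":-1},
  {"x":0,"y":0,"z":1,"spin":0,"jaw":-1},
  {"x":0,"y":0,"z":0,"spin":0,"jaw":-1},
])

```text
t: 14.2
tool_pos: [0.4487, -0.0066, 0.1158]
orientation: [0.104, -3.126, -0.006]
force: [-0.1, -0.1, -1.9]
gripper_width: 0.0595
finger_force: 55.0
```

Emit:
servo_tool([
  {"x":0,"y":0,"z":1,"spin":0,"jaw":-1},
  {"x":0,"y":0,"z":1,"spin":0,"jaw":-1},
  {"x":0,"y":0,"z":0,"spin":0,"jaw":-1},
])

```text
t: 14.45
tool_pos: [0.4487, -0.0066, 0.1137]
orientation: [0.104, -3.126, -0.006]
force: [-0.3, -0.1, -1.9]
gripper_width: 0.0592
finger_force: 55.0
```

Emit:
servo_tool([
  {"x":0,"y":0,"z":1,"spin":0,"jaw":-1},
  {"x":0,"y":0,"z":1,"spin":0,"jaw":-1},
  {"x":0,"y":0,"z":0,"spin":0,"jaw":-1},
])

```text
t: 14.7
tool_pos: [0.4487, -0.0066, 0.1117]
orientation: [0.104, -3.126, -0.006]
force: [0.3, 0.9, -1.7]
gripper_width: 0.0595
finger_force: 55.0
```

Emit:
servo_tool([
  {"x":0,"y":0,"z":1,"spin":0,"jaw":-1},
  {"x":0,"y":0,"z":1,"spin":0,"jaw":-1},
  {"x":0,"y":0,"z":0,"spin":0,"jaw":-1},
])

```text
t: 14.95
tool_pos: [0.4487, -0.0065, 0.1108]
orientation: [0.104, -3.127, -0.006]
force: [-3.7, 0.1, 5.9]
gripper_width: 0.0593
finger_force: 55.8
```

Emit:
servo_tool([
  {"x":0,"y":0,"z":-1.4,"spin":0,"jaw":-1},
  {"x":-6,"y":0,"z":-0.1,"spin":0,"jaw":-1},
  {"x":-6,"y":0,"z":-0.1,"spin":0,"jaw":-1},
  {"x":-6,"y":0,"z":-0.1,"spin":0,"jaw":-1},
  {"x":-6,"y":0,"z":-0.1,"spin":0,"jaw":-1},
  {"x":-6,"y":0,"z":-0.1,"spin":0,"jaw":-1},
])

```text
t: 15.45
tool_pos: [0.4794, -0.0045, 0.1112]
orientation: [0.104, -3.126, -0.006]
force: [-0.9, -0.0, -1.8]
gripper_width: 0.0594
finger_force: 55.0
```

Emit:
servo_tool([
  {"x":-5,"y":0,"z":-0.1,"spin":0,"jaw":-1},
  {"x":-5,"y":0,"z":-0.1,"spin":0,"jaw":-1},
  {"x":0,"y":0,"z":0,"spin":0,"jaw":-1},
])

```text
t: 15.7
tool_pos: [0.4895, -0.0038, 0.1112]
orientation: [0.104, -3.126, -0.006]
force: [-0.4, 0.5, -1.3]
gripper_width: 0.0593
finger_force: 55.0
```

```bash
python3 - <<'E'
from h import *
p,M=pose();yaw=.067;d=p[:2]-[.561,.0003];print("press xy",d@np.array([[np.cos(yaw),-np.sin(yaw)],[np.sin(yaw),np.cos(yaw)]]),env.state()["torque"].round(2))
E
```

```text
t 15.7 tcp [ 0.4895 -0.0038  0.1112] yaw -3.0751 F [-0.4  0.5 -1.3] w 0.0593 ff 55.0 tz [-0.014  0.004 -1.   ]
press xy [-0.0716239   0.00065519] [ 0.01  0.07 -0.01]
```

Emit:
servo_tool([
  {"x":-6,"y":0,"z":-0.1,"spin":0,"jaw":-1},
  {"x":-6,"y":0,"z":-0.1,"spin":0,"jaw":-1},
  {"x":-6,"y":0,"z":-0.1,"spin":0,"jaw":-1},
  {"x":-6,"y":0,"z":-0.1,"spin":0,"jaw":-1},
  {"x":-4,"y":0,"z":0,"spin":0,"jaw":-1},
  {"x":0,"y":0,"z":0,"spin":0,"jaw":-1},
])

```text
t: 16.2
tool_pos: [0.5174, -0.002, 0.1113]
orientation: [0.104, -3.126, -0.006]
force: [0.9, 1.0, -1.8]
gripper_width: 0.0593
finger_force: 55.0
```

Emit:
servo_tool([
  {"x":-1.5,"y":0,"z":0,"spin":0,"jaw":-1},
  {"x":-1.5,"y":0,"z":0,"spin":0,"jaw":-1},
  {"x":0,"y":0,"z":0,"spin":0,"jaw":-1},
])

```text
t: 16.45
tool_pos: [0.5197, -0.0018, 0.1115]
orientation: [0.104, -3.126, -0.006]
force: [-0.7, 0.1, -1.2]
gripper_width: 0.0594
finger_force: 55.0
```

Emit:
servo_tool([
  {"x":-1.5,"y":0,"z":0,"spin":0,"jaw":-1},
  {"x":-1.5,"y":0,"z":0,"spin":0,"jaw":-1},
  {"x":0,"y":0,"z":0,"spin":0,"jaw":-1},
])

```text
t: 16.7
tool_pos: [0.5228, -0.0016, 0.1115]
orientation: [0.104, -3.126, -0.006]
force: [0.9, -0.3, -1.7]
gripper_width: 0.0596
finger_force: 55.0
```

Emit:
servo_tool([
  {"x":-1.5,"y":0,"z":0,"spin":0,"jaw":-1},
  {"x":-1.5,"y":0,"z":0,"spin":0,"jaw":-1},
  {"x":0,"y":0,"z":0,"spin":0,"jaw":-1},
])

```text
t: 16.95
tool_pos: [0.5258, -0.0014, 0.1113]
orientation: [0.104, -3.126, -0.006]
force: [-1.0, 1.0, -1.8]
gripper_width: 0.0593
finger_force: 55.0
```

Emit:
servo_tool([
  {"x":-1,"y":0,"z":0,"spin":0,"jaw":-1},
  {"x":-1,"y":0,"z":0,"spin":0,"jaw":-1},
  {"x":0,"y":0,"z":0,"spin":0,"jaw":-1},
])

```text
t: 17.2
tool_pos: [0.5277, -0.0013, 0.1113]
orientation: [0.104, -3.126, -0.006]
force: [0.2, -0.4, -1.9]
gripper_width: 0.0595
finger_force: 55.0
```

Emit:
servo_tool([
  {"x":-1,"y":0,"z":0,"spin":0,"jaw":-1},
  {"x":-1,"y":0,"z":0,"spin":0,"jaw":-1},
  {"x":0,"y":0,"z":0,"spin":0,"jaw":-1},
])

```text
t: 17.45
tool_pos: [0.5277, -0.0014, 0.1112]
orientation: [0.104, -3.122, -0.006]
force: [-12.5, -1.1, 3.3]
gripper_width: 0.0594
finger_force: 55.8
```

Emit:
servo_tool([
  {"x":1,"y":0,"z":0.6,"spin":0,"jaw":-1},
  {"x":0,"y":0,"z":0,"spin":0,"jaw":-1},
])

```text
t: 17.62
tool_pos: [0.5278, -0.0013, 0.111]
orientation: [0.104, -3.125, -0.006]
force: [-6.2, -0.5, 1.4]
gripper_width: 0.0594
finger_force: 55.5
```

Emit:
servo_tool([
  {"x":0,"y":0,"z":0,"spin":0,"jaw":1},
  {"x":0,"y":0,"z":0,"spin":0,"jaw":1},
  {"x":0,"y":0,"z":0,"spin":0,"jaw":1},
  {"x":0,"y":0,"z":0,"spin":0,"jaw":1},
  {"x":0,"y":0,"z":0,"spin":0,"jaw":1},
])

```text
t: 18.03
tool_pos: [0.5287, -0.0012, 0.1108]
orientation: [0.104, -3.126, -0.006]
force: [-1.1, 1.2, -0.4]
gripper_width: 0.0854
finger_force: 0.0
```

```bash
python3 - <<'E'
from h import *
go(.6037,.0032,.311)
w=get_image("wrist");cv2.imwrite("pics/w7.png",w);c=calibration("wrist")
m=cv2.inRange(cv2.cvtColor(w,cv2.COLOR_BGR2HSV),(105,120,60),(130,255,255))
B=[(k,np.where(m[:,k])[0][0]-.5) for k in range(285,345,8)]
B=plane(c,B,.148)[:,:2]-[.561,.0003];y=.067
print((B@np.array([[np.cos(y),-np.sin(y)],[np.sin(y),np.cos(y)]])).round(4).tolist())
E
```

```text
t 18.03 tcp [ 0.5287 -0.0012  0.1108] yaw -3.0752 F [-1.1  1.2 -0.4] w 0.0854 ff 0.0 tz [-0.014  0.004 -1.   ]
shift mm [ -72.4    0.4 -201.2] spin deg None
[[-0.0666, -0.0097], [-0.0688, -0.0069], [-0.0688, -0.0042], [-0.0688, -0.0015], [-0.0688, 0.0012], [-0.0688, 0.004], [-0.0687, 0.0067], [-0.0687, 0.0094]]
```

Emit:
servo_tool([
  {"x":0,"y":0,"z":-12,"spin":0,"jaw":1},
  {"x":0,"y":0,"z":-24,"spin":0,"jaw":1},
  {"x":0,"y":0,"z":-24,"spin":0,"jaw":1},
  {"x":0,"y":0,"z":-24,"spin":0,"jaw":-1},
  {"x":0,"y":0,"z":-24,"spin":0,"jaw":-1},
  {"x":0,"y":0,"z":-24,"spin":0,"jaw":-1},
  {"x":0,"y":0,"z":-24,"spin":0,"jaw":-1},
  {"x":0,"y":0,"z":-24,"spin":0,"jaw":-1},
  {"x":0,"y":0,"z":-22,"spin":0,"jaw":-1},
  {"x":0,"y":0,"z":0,"spin":0,"jaw":-1},
])

```text
t: 18.92
tool_pos: [0.5319, -0.002, 0.318]
orientation: [0.104, -3.132, -0.006]
force: [-0.0, 0.0, 0.9]
gripper_width: 0.0004
finger_force: 0.0
```

Emit:
servo_tool([
  {"x":-17,"y":0,"z":0,"spin":0,"jaw":-1},
  {"x":-18,"y":0,"z":0,"spin":0,"jaw":-1},
  {"x":-18,"y":0,"z":0,"spin":0,"jaw":-1},
  {"x":-17,"y":0,"z":0,"spin":0,"jaw":-1},
  {"x":0,"y":0,"z":0,"spin":0,"jaw":-1},
  {"x":0,"y":0,"z":0,"spin":0,"jaw":-1},
])

```text
t: 19.42
tool_pos: [0.6014, 0.0027, 0.3111]
orientation: [0.104, -3.125, -0.007]
force: [0.6, -0.2, -0.5]
gripper_width: -0.0004
finger_force: 0.0
```

```bash
python3 - <<'E'
from h import *
go(.602,.0035,.286)
E
```

```text
t 19.42 tcp [0.6014 0.0027 0.3111] yaw -3.075 F [ 0.6 -0.2 -0.5] w -0.0004 ff 0.0 tz [-0.015  0.004 -1.   ]
shift mm [-1.   0.6 25.1] spin deg None
```

Emit:
servo_tool([
  {"x":-0.6,"y":0.5,"z":12,"spin":0,"jaw":-1},
  {"x":0,"y":0,"z":12,"spin":0,"jaw":-1},
  {"x":0,"y":0,"z":6,"spin":0,"jaw":-1},
  {"x":0,"y":0,"z":6,"spin":0,"jaw":-1},
  {"x":0,"y":0,"z":0,"spin":0,"jaw":-1},
  {"x":0,"y":0,"z":0,"spin":0,"jaw":-1},
])

```text
t: 19.92
tool_pos: [0.6006, 0.0033, 0.2766]
orientation: [0.104, -3.126, -0.006]
force: [-2.7, -1.0, 3.9]
gripper_width: 0.0
finger_force: 1.5
```

Emit:
servo_tool([
  {"x":-0.1,"y":0,"z":6,"spin":0,"jaw":-1},
  {"x":-0.1,"y":0,"z":6,"spin":0,"jaw":-1},
  {"x":-0.1,"y":0,"z":6,"spin":0,"jaw":-1},
  {"x":0,"y":0,"z":0,"spin":0,"jaw":-1},
])

```text
t: 20.25
tool_pos: [0.6011, 0.0033, 0.2576]
orientation: [0.104, -3.126, -0.006]
force: [-3.1, -0.7, 5.1]
gripper_width: -0.0
finger_force: 2.9
```

Emit:
servo_tool([
  {"x":0,"y":0,"z":3,"spin":0,"jaw":-1},
  {"x":0,"y":0,"z":3,"spin":0,"jaw":-1},
  {"x":0,"y":0,"z":2,"spin":0,"jaw":-1},
  {"x":0,"y":0,"z":0,"spin":0,"jaw":-1},
])

```text
t: 20.58
tool_pos: [0.6011, 0.0033, 0.2511]
orientation: [0.104, -3.128, -0.006]
force: [-3.2, -0.2, 11.5]
gripper_width: 0.0003
finger_force: 5.7
```

Emit:
servo_tool([
  {"x":0,"y":0,"z":1,"spin":0,"jaw":-1},
  {"x":0,"y":0,"z":1,"spin":0,"jaw":-1},
  {"x":0,"y":0,"z":0,"spin":0,"jaw":-1},
])

```text
t: 20.83
tool_pos: [0.6012, 0.0033, 0.2496]
orientation: [0.104, -3.128, -0.006]
force: [-4.3, -2.2, 12.1]
gripper_width: 0.0
finger_force: 6.0
```

Emit:
servo_tool([
  {"x":0,"y":0,"z":1,"spin":0,"jaw":-1},
  {"x":0,"y":0,"z":0,"spin":0,"jaw":-1},
])

```text
t: 21.0
tool_pos: [0.6011, 0.0033, 0.2487]
orientation: [0.104, -3.128, -0.006]
force: [-5.2, -0.1, 12.9]
gripper_width: 0.0001
finger_force: 6.2
```

Emit:
servo_tool([
  {"x":0,"y":0,"z":1,"spin":0,"jaw":-1},
  {"x":0,"y":0,"z":1,"spin":0,"jaw":-1},
  {"x":0,"y":0,"z":0,"spin":0,"jaw":-1},
])

```text
t: 21.25
tool_pos: [0.6011, 0.0033, 0.2468]
orientation: [0.104, -3.129, -0.006]
force: [-5.0, -1.4, 12.6]
gripper_width: 0.0002
finger_force: 6.6
```

Emit:
servo_tool([
  {"x":0,"y":0,"z":1,"spin":0,"jaw":-1},
  {"x":0,"y":0,"z":0,"spin":0,"jaw":-1},
])

```text
t: 21.42
tool_pos: [0.6011, 0.0033, 0.2459]
orientation: [0.104, -3.129, -0.006]
force: [-4.6, -0.2, 13.1]
gripper_width: -0.0003
finger_force: 6.8
```

Emit:
servo_tool([
  {"x":0,"y":0,"z":1,"spin":0,"jaw":-1},
  {"x":0,"y":0,"z":0,"spin":0,"jaw":-1},
])

```text
t: 21.58
tool_pos: [0.6011, 0.0033, 0.2451]
orientation: [0.104, -3.129, -0.006]
force: [-5.0, -0.5, 14.6]
gripper_width: 0.0002
finger_force: 7.0
```

Emit:
servo_tool([
  {"x":0,"y":0,"z":1,"spin":0,"jaw":-1},
  {"x":0,"y":0,"z":0,"spin":0,"jaw":-1},
])

```text
t: 21.75
tool_pos: [0.6012, 0.0033, 0.245]
orientation: [0.104, -3.13, -0.006]
force: [-5.2, -0.8, 18.5]
gripper_width: -0.0001
finger_force: 9.5
```

Emit:
servo_tool([
  {"x":0,"y":0,"z":0.7,"spin":0,"jaw":-1},
  {"x":0,"y":0,"z":0,"spin":0,"jaw":-1},
])

```text
t: 21.92
tool_pos: [0.6012, 0.0033, 0.245]
orientation: [0.104, -3.131, -0.006]
force: [-7.1, -0.8, 22.9]
gripper_width: 0.0001
finger_force: 11.2
```

Emit:
servo_tool([
  {"x":0,"y":0,"z":0,"spin":0,"jaw":-1},
  {"x":0,"y":0,"z":0,"spin":0,"jaw":-1},
  {"x":0,"y":0,"z":0,"spin":0,"jaw":-1},
  {"x":0,"y":0,"z":0,"spin":0,"jaw":-1},
  {"x":0,"y":0,"z":0,"spin":0,"jaw":-1},
  {"x":0,"y":0,"z":0,"spin":0,"jaw":-1},
  {"x":0,"y":0,"z":0,"spin":0,"jaw":-1},
  {"x":0,"y":0,"z":0,"spin":0,"jaw":-1},
  {"x":0,"y":0,"z":0,"spin":0,"jaw":-1},
])

```text
t: 22.67
tool_pos: [0.6012, 0.0034, 0.245]
orientation: [0.104, -3.131, -0.006]
force: [-6.1, -1.5, 22.2]
gripper_width: -0.0003
finger_force: 11.1
```

Emit:
servo_tool([
  {"x":0,"y":0,"z":-8,"spin":0,"jaw":-1},
  {"x":0,"y":0,"z":-10,"spin":0,"jaw":-1},
  {"x":0,"y":0,"z":-10,"spin":0,"jaw":-1},
  {"x":0,"y":0,"z":-12,"spin":0,"jaw":-1},
  {"x":0,"y":0,"z":-14,"spin":0,"jaw":-1},
  {"x":0,"y":0,"z":-12,"spin":0,"jaw":-1},
  {"x":0,"y":0,"z":0,"spin":0,"jaw":-1},
])

```text
t: 23.25
tool_pos: [0.6026, 0.0032, 0.3093]
orientation: [0.104, -3.129, -0.006]
force: [0.6, 0.0, 0.3]
gripper_width: -0.0001
finger_force: 0.0
```

```bash
python3 - <<'E'
from h import *
go(.635,.2,.311)
go(.526,-.0013,.311)
print(env.state()["joint_positions"].round(3))
E
```

```text
t 23.25 tcp [0.6026 0.0032 0.3093] yaw -3.0751 F [0.6 0.  0.3] w -0.0001 ff 0.0 tz [-0.011  0.004 -1.   ]
shift mm [-45.4 194.2  -1.3] spin deg None
t 23.25 tcp [0.6026 0.0032 0.3093] yaw -3.0751 F [0.6 0.  0.3] w -0.0001 ff 0.0 tz [-0.011  0.004 -1.   ]
shift mm [76.7  0.6 -0.9] spin deg None
[ 0.004  0.284  0.558  1.856  0.004 -0.063]
```

Emit:
servo_tool([
  {"x":0,"y":26,"z":0,"spin":0,"jaw":0},
  {"x":0,"y":27,"z":0,"spin":0,"jaw":0},
  {"x":0,"y":27,"z":0,"spin":0,"jaw":0},
  {"x":0,"y":27,"z":0,"spin":0,"jaw":0},
  {"x":0,"y":27,"z":0,"spin":0,"jaw":0},
  {"x":0,"y":27,"z":0,"spin":0,"jaw":0},
  {"x":0,"y":26,"z":0,"spin":0,"jaw":0},
  {"x":0,"y":0,"z":0,"spin":0,"jaw":0},
  {"x":0,"y":0,"z":0,"spin":0,"jaw":0},
])

```text
t: 24.0
tool_pos: [0.5895, 0.1911, 0.3067]
orientation: [0.107, -3.125, -0.006]
force: [0.2, -0.5, -0.3]
gripper_width: 0.043
finger_force: 0.0
```

```bash
python3 - <<'E'
from h import *
pose();c=calibration("wrist");im=get_image("wrist");cv2.imwrite("pics/w8.png",im);np.save("w8.npy",c)
hsv=cv2.cvtColor(im,cv2.COLOR_BGR2HSV)
m=cv2.inRange(hsv,(105,120,60),(130,255,255))
ct=max(cv2.findContours(m,0,2)[0],key=cv2.contourArea)
ap=cv2.approxPolyDP(cv2.convexHull(ct),5,True)[:,0];print(ap.tolist());print(plane(c,ap,.183).round(4).tolist())
P=plane(c,cv2.convexHull(ct)[:,0].astype(float),.183)[:,:2]*1000
r=cv2.minAreaRect(P.astype(np.float32));print(r)
print(env.state()["joint_positions"].round(3))
cv2.imwrite("pics/w8v.png",im)
t=get_image("top");cv2.imwrite("pics/t2.png",t)
E
```

```text
t 24.0 tcp [0.5895 0.1911 0.3067] yaw -3.0728 F [ 0.2 -0.5 -0.3] w 0.043 ff 0.0 tz [-0.015  0.003 -1.   ]
[[307, 47], [380, 65], [339, 218], [276, 204]]
[[0.4782, 0.1778, 0.183], [0.4869, 0.234, 0.183], [0.6119, 0.2137, 0.183], [0.603, 0.1593, 0.183]]
((544.7149658203125, 196.1460723876953), (58.86267852783203, 128.4486846923828), 81.33709716796875)
[0.308 0.332 0.614 1.866 0.007 0.241]
```

View pics/w8v.png

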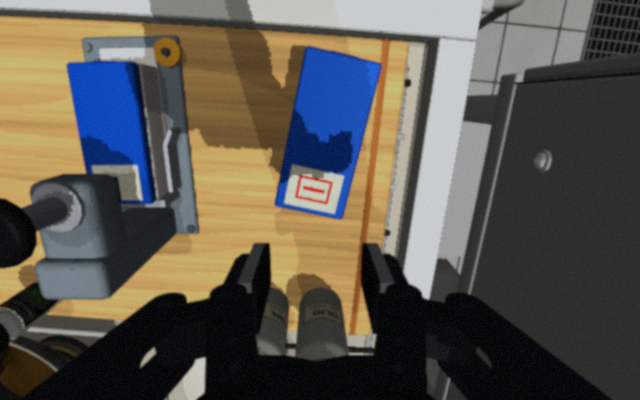

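The wrist view shows the column lid squarely between (307,47), (380,65), (339,218) and (276,204), giving centre (0.545, 0.196) and yaw −0.151. The box is still home in the press.

Emit:
servo_tool([
  {"x":10,"y":-23,"z":0,"spin":0,"jaw":1},
  {"x":10,"y":-24,"z":0,"spin":0,"jaw":1},
  {"x":10,"y":-24,"z":0,"spin":0,"jaw":1},
  {"x":10,"y":-24,"z":0,"spin":0,"jaw":1},
  {"x":9,"y":-24,"z":0,"spin":0,"jaw":1},
  {"x":9,"y":-24,"z":0,"spin":0,"jaw":1},
  {"x":9,"y":-23,"z":0,"spin":0,"jaw":1},
  {"x":8,"y":-22,"z":0,"spin":0,"jaw":1},
  {"x":0,"y":0,"z":0,"spin":0,"jaw":1},
])

```text
t: 24.85
tool_pos: [0.5261, -0.0069, 0.3086]
orientation: [0.097, -3.127, -0.005]
force: [-0.2, -0.5, -0.8]
gripper_width: 0.0854
finger_force: 0.0
```

```bash
python3 - <<'E'
from h import *
go(.5277,-.0013,.111,.066-np.pi)
E
```

```text
t 24.85 tcp [ 0.5261 -0.0069  0.3086] yaw -3.0795 F [-0.2 -0.5 -0.8] w 0.0854 ff 0.0 tz [-0.013  0.003 -1.   ]
shift mm [ -4.5   4.8 197.6] spin deg -0.23
```

Emit:
servo_tool([
  {"x":-2,"y":2,"z":20,"spin":0,"jaw":1},
  {"x":-1,"y":1,"z":25,"spin":0,"jaw":1},
  {"x":0,"y":0,"z":25,"spin":0,"jaw":1},
  {"x":0,"y":0,"z":25,"spin":0,"jaw":1},
  {"x":0,"y":0,"z":25,"spin":0,"jaw":1},
  {"x":0,"y":0,"z":20,"spin":0,"jaw":1},
  {"x":0,"y":0,"z":0,"spin":0,"jaw":1},
  {"x":0,"y":0,"z":0,"spin":0,"jaw":1},
])

```text
t: 25.52
tool_pos: [0.5275, 0.0005, 0.1677]
orientation: [0.102, -3.125, -0.007]
force: [-0.2, -0.2, 0.5]
gripper_width: 0.0855
finger_force: 0.0
```

```bash
python3 - <<'E'
from h import *
go(.5277,-.0013,.112,.066-np.pi)
E
```

```text
t 25.52 tcp [5.275e-01 5.000e-04 1.677e-01] yaw -3.0761 F [-0.2 -0.2  0.5] w 0.0855 ff 0.0 tz [-0.015  0.004 -1.   ]
shift mm [-0.9 -2.  55.7] spin deg -0.03
```

Emit:
servo_tool([
  {"x":-0.5,"y":-1.8,"z":20,"spin":0,"jaw":1},
  {"x":0,"y":0,"z":20,"spin":0,"jaw":1},
  {"x":0,"y":0,"z":12,"spin":0,"jaw":1},
  {"x":0,"y":0,"z":3,"spin":0,"jaw":1},
  {"x":0,"y":0,"z":0,"spin":0,"jaw":1},
  {"x":0,"y":0,"z":0,"spin":0,"jaw":-1},
  {"x":0,"y":0,"z":0,"spin":0,"jaw":-1},
  {"x":0,"y":0,"z":0,"spin":0,"jaw":-1},
  {"x":0,"y":0,"z":0,"spin":0,"jaw":-1},
  {"x":0,"y":0,"z":0,"spin":0,"jaw":-1},
])

```text
t: 26.35
tool_pos: [0.5286, -0.0006, 0.1147]
orientation: [0.104, -3.128, -0.006]
force: [-1.8, -0.0, 4.9]
gripper_width: 0.0595
finger_force: 55.1
```

```bash
python3 - <<'E'
from h import *
pose()
E
```

```text
t 26.35 tcp [ 0.5286 -0.0006  0.1147] yaw -3.0751 F [-1.8 -0.   4.9] w 0.0595 ff 55.1 tz [-0.012  0.004 -1.   ]
```

Emit:
servo_tool([
  {"x":0,"y":0,"z":-2.5,"spin":0,"jaw":-1},
  {"x":6,"y":0,"z":0,"spin":0,"jaw":-1},
  {"x":12,"y":0,"z":0,"spin":0,"jaw":-1},
  {"x":13,"y":0,"z":0,"spin":0,"jaw":-1},
  {"x":13,"y":0,"z":0,"spin":0,"jaw":-1},
  {"x":13,"y":0,"z":0,"spin":0,"jaw":-1},
  {"x":13,"y":0,"z":0,"spin":0,"jaw":-1},
  {"x":12,"y":0,"z":0,"spin":0,"jaw":-1},
  {"x":10,"y":0,"z":0,"spin":0,"jaw":-1},
  {"x":0,"y":0,"z":0,"spin":0,"jaw":-1},
])

```text
t: 27.18
tool_pos: [0.4346, -0.0068, 0.117]
orientation: [0.104, -3.126, -0.006]
force: [0.2, 0.3, -1.2]
gripper_width: 0.0592
finger_force: 54.1
```

```bash
python3 - <<'E'
from h import *
pose();print(env.state()["joint_positions"].round(3))
t=get_image("top");w=get_image("wrist");c=calibration("wrist");cv2.imwrite("pics/t3.png",t);cv2.imwrite("pics/w9.png",w)
b=(.0977+.05)+.0032
m=cv2.inRange(cv2.cvtColor(w,cv2.COLOR_BGR2HSV),(105,120,60),(130,255,255))
B=[(k,np.where(m[:,k])[0][0]-.5) for k in range(285,345,8)]
print(plane(c,B,b)[:,:2].round(4).tolist())
E
```

```text
t 27.18 tcp [ 0.4346 -0.0068  0.117 ] yaw -3.0752 F [ 0.2  0.3 -1.2] w 0.0592 ff 54.1 tz [-0.014  0.004 -1.   ]
[-0.018 -0.188 -0.308  1.465  0.003 -0.084]
[[0.4036, -0.0196], [0.4008, -0.0169], [0.4006, -0.0141], [0.4004, -0.0113], [0.4002, -0.0085], [0.4001, -0.0057], [0.3999, -0.0029], [0.3997, -0.0001]]
```

Emit:
servo_tool([
  {"x":0,"y":0,"z":-14,"spin":0,"jaw":-1},
  {"x":0,"y":0,"z":-24,"spin":0,"jaw":-1},
  {"x":0,"y":0,"z":-24,"spin":0,"jaw":-1},
  {"x":0,"y":0,"z":-24,"spin":0,"jaw":-1},
  {"x":0,"y":0,"z":-24,"spin":0,"jaw":-1},
  {"x":0,"y":0,"z":-24,"spin":0,"jaw":-1},
  {"x":0,"y":12,"z":-8,"spin":0,"jaw":-1},
  {"x":0,"y":18,"z":0,"spin":0,"jaw":-1},
  {"x":0,"y":18,"z":0,"spin":0,"jaw":-1},
  {"x":0,"y":18,"z":0,"spin":0,"jaw":-1},
])

```text
t: 28.12
tool_pos: [0.4345, 0.0594, 0.2592]
orientation: [0.103, -3.127, -0.007]
force: [0.8, -0.5, -2.1]
gripper_width: 0.059
finger_force: 54.7
```

Emit:
servo_tool([
  {"x":-10,"y":20,"z":0,"spin":0,"jaw":-1},
  {"x":-14,"y":20,"z":0,"spin":0,"jaw":-1},
  {"x":-14,"y":20,"z":0,"spin":0,"jaw":-1},
  {"x":-14,"y":20,"z":0,"spin":0,"jaw":-1},
  {"x":-14,"y":20,"z":0,"spin":0,"jaw":-1},
  {"x":-14,"y":20,"z":0,"spin":0,"jaw":-1},
  {"x":-8,"y":10,"z":0,"spin":0,"jaw":-1},
  {"x":0,"y":0,"z":0,"spin":6.2,"jaw":-1},
  {"x":0,"y":0,"z":0,"spin":6.2,"jaw":-1},
  {"x":0,"y":0,"z":0,"spin":0,"jaw":-1},
])

```text
t: 28.95
tool_pos: [0.5136, 0.1948, 0.2578]
orientation: [-0.241, -3.117, -0.003]
force: [0.3, 0.1, -1.4]
gripper_width: 0.0593
finger_force: 54.6
```

```bash
python3 - <<'E'
from h import *
go(.5147,.2006,.21,-.151+np.pi)
t=get_image("top");cv2.imwrite("pics/t4.png",t)
w=get_image("wrist");c=calibration("wrist");cv2.imwrite("pics/w10.png",w)
m=cv2.inRange(cv2.cvtColor(w,cv2.COLOR_BGR2HSV),(105,120,60),(130,255,255));m=m&255
l=cv2.connectedComponentsWithStats(m);i=1+np.argmax(l[2][1:,4]);m=(l[1]==i).astype(np.uint8);print(l[2][i])
P=plane(c,cv2.convexHull(np.argwhere(m)[:,::-1].astype(np.float32))[:,0],env.state()["tool_pos"][2]-.017+.05)
print(cv2.minAreaRect((P[:,:2]*1000).astype(np.float32)))
E
```

```text
t 28.95 tcp [0.5136 0.1948 0.2578] yaw 2.9873 F [ 0.3  0.1 -1.4] w 0.0593 ff 54.6 tz [-0.015  0.003 -1.   ]
shift mm [-0.9  5.9 47.8] spin deg -0.19
[  235   206   162   160 22343]
((511.3712463378906, 195.04324340820312), (59.066463470458984, 69.2921142578125), 81.5519027709961)
```

Emit:
servo_tool([
  {"x":-0.8,"y":3,"z":0,"spin":0,"jaw":-1},
  {"x":-0.7,"y":2.8,"z":0,"spin":0,"jaw":-1},
  {"x":0,"y":0,"z":10,"spin":0,"jaw":-1},
  {"x":0,"y":0,"z":14,"spin":0,"jaw":-1},
  {"x":0,"y":0,"z":14,"spin":0,"jaw":-1},
  {"x":0,"y":0,"z":8,"spin":0,"jaw":-1},
  {"x":0,"y":0,"z":0,"spin":0,"jaw":-1},
  {"x":0,"y":0,"z":0,"spin":0,"jaw":-1},
])

```text
t: 29.72
tool_pos: [0.5146, 0.1999, 0.2126]
orientation: [-0.233, -3.118, -0.004]
force: [0.3, 0.5, -2.2]
gripper_width: 0.0592
finger_force: 54.7
```

```bash
python3 - <<'E'
from h import *
go(.5153,.2005,.202,-.151+np.pi)
w=get_image("wrist");cv2.imwrite("pics/w11.png",w);s=get_image("scene");cv2.imwrite("pics/s11.png",s)
a=w[150:400,150:490];b=cv2.resize(s[120:240,170:340],None,fx=2.2,fy=2.2,interpolation=cv2.INTER_CUBIC)
o=np.zeros((max(len(a),len(b)),a.shape[1]+b.shape[1],3),np.uint8);o[:len(a),:a.shape[1]]=a;o[:len(b),a.shape[1]:]=b;print(o.shape);cv2.imwrite("pics/v11.png",o)
E
```

```text
t 29.72 tcp [0.5146 0.1999 0.2126] yaw 2.9922 F [ 0.3  0.5 -2.2] w 0.0592 ff 54.7 tz [-0.014  0.004 -1.   ]
shift mm [-0.8  0.7 10.6] spin deg 0.09
(264, 714, 3)
```

View pics/v11.png

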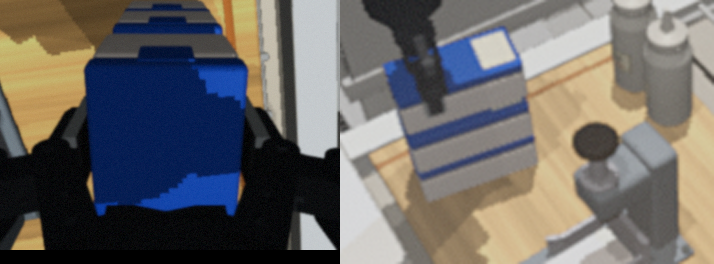

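The held box sits squarely above the column in both views: the box top is at (440,70) in the scene crop, and the three boxes line up in the wrist crop. The label at (492,50) looks blank, so I'll check it for red.

```bash
python3 - <<'E'
from h import *
def red(im):
    i=im.astype(int);return ((i[:,:,2]-i[:,:,1]>25)&(i[:,:,2]-i[:,:,0]>25))
def lab(n,box):
    im=cv2.imread(n);x,y,X,Y=box;a=im[y:Y,x:X].astype(int);print(n);print((a[:,:,2]-a[:,:,1]))
# label in scene now: crop (470..520,28..72)/2.2+(170,120)-340/2.2
x0=170+(470-340)/2.2;x1=170+(520-340)/2.2
lab("pics/s11.png",(int(x0),132,int(x1)+2,155))
lab("pics/scene0.png",(230,150,258,175))
w=cv2.imread("pics/t4.png");
E
```

```text
pics/s11.png
[[  0   1   1   1   3   3   1   2   2   3   1  -4  -4 -13 -16 -13  -2   3
    2   2   2   2   1   2]
 [  1   2   3   2   2   2   4   3  -2  -5 -11 -21 -25 -23 -25 -26  -8   1
    3   2   2   2  -1   2]
 [  2   3   5   3   2  -5  -6 -13 -21 -22 -20 -10  -9  -6  -7 -13 -17  -3
    1   1   0   2   0   1]
 [  4   0  -3  -5 -12 -20 -22 -18 -11  -6  -3   1   3   3   3  -3 -17  -7
    1   0   0   0   1   2]
 [ -4 -13 -23 -22 -18 -10  -7  -3   1   3   3   3   3   4   2   0 -14 -13
   -1   1   0   1   1   1]
 [-22 -16 -10  -6  -4   1   4   2   4   4   4   3   4   3   3   3  -5 -15
   -5   0   2   0   1   1]
 [-16  -4   2   4   4   2   3   4   4   4   2   4   4   3   3   4  -1 -12
  -10   1   0   1   0   1]
 [-11   2   4   4   4   4   3   4   3   3   2   4   3   3   3   5   3  -3
  -14  -5   0   2   1   1]
 [-15   0   4   3   3   3   4   3   4   3   3   3   3   3   3   3   4   1
  -10 -14  -2   2   1   1]
 [-29  -6   3   3   4   3   3   3   2   4   3   3   2   3   3   3   3   3
   -6 -17  -7   0   0   1]
 [-38 -13   2   3   3   2   3   3   4   2   4   4   4   4   3   3   5   4
   
[... 3478 characters left out ...]
-42 -43 -41 -41 -41 -41 -41 -30  -9  -2  -1  -5 -10 -15 -24 -35 -37 -40
  -37 -34 -29 -22 -18 -15 -14  13  28  27]
 [-41 -40 -40 -41 -40 -42 -40 -38 -27 -16 -14 -24 -34 -39 -40 -39 -35 -29
  -25 -19 -14 -10  -7  -6  -4  12  25  26]
 [-41 -43 -41 -42 -41 -41 -42 -42 -40 -36 -36 -41 -37 -36 -30 -22 -16 -15
  -10  -7  -8  -4  -1   1   0   9  20  27]
 [-41 -40 -42 -42 -41 -39 -38 -40 -38 -38 -34 -31 -26 -17 -13  -9  -7  -6
   -5  -2   1   4   6   5   4   6  18  25]
 [-39 -41 -42 -41 -41 -37 -37 -33 -28 -24 -18 -15 -10  -7  -7  -5  -1   0
    3   5   4   5   6   5   7   7  14  25]
 [-39 -41 -38 -34 -35 -31 -22 -17 -13 -11  -8  -7  -3  -2   1   3   3   5
    6   4   7   7   7   5   7   4  10  23]]
```

```bash
python3 - <<'E'
from h import *
c=np.load("w8.npy",allow_pickle=True).item();im=cv2.imread("pics/w8.png")
y=.0665;D=np.array([[np.cos(y),-np.sin(y)],[np.sin(y),np.cos(y)]]);f=lambda px,z:((plane(c,px,z)[:,:2]-[.56,.001])@D).round(4).tolist()
print("plate front corners (true -95,-50/+50):",f([(83,40),(178,38)],.091),"plate back-left(120,50)",f([(198,233)],.091))
m=cv2.inRange(cv2.cvtColor(im,cv2.COLOR_BGR2HSV),(105,120,60),(130,255,255))
m[:,200:]=0
B=[(k,np.where(m[:,k])[0][0]-.5) for k in range(76,132,8)];print("rear",f(B,.1477))
ys,xs=np.where(m);i=(xs*1.0+ys*1.0).argmax();print("lead right corner px",xs[i],ys[i],f([(xs[i]+.5,ys[i]+.5)],.1477))
a=im[155:210,75:160].astype(int);d=a[:,:,2]-a[:,:,1];print("red in press label",d.max(),(d>12).sum())
r=im[170:215,280:345].astype(int);d=r[:,:,2]-r[:,:,1];print("red on col label",d.max(),(d>12).sum())
big=cv2.resize(im[20:250,60:220],None,fx=3,fy=3)
t=cv2.imread("pics/t4.png");print(t.shape)
E
```

```text
plate front corners (true -95,-50/+50): [[-0.0919, -0.0475], [-0.0924, 0.0504]] plate back-left(120,50) [[0.1177, 0.0515]]
rear [[-0.0641, -0.0199], [-0.064, -0.0128], [-0.0656, -0.0054], [-0.0654, 0.0018], [-0.0653, 0.0088], [-0.0644, 0.0158], [-0.0643, 0.0229]]
lead right corner px 153 200 [[0.061, 0.0329]]
red in press label 42 196
red on col label 150 764
(400, 640, 3)
```

```bash
python3 - <<'E'
from h import *
im=cv2.imread("pics/w8.png").astype(int)
print((im[:,:,2]-im[:,:,1])[160:206:3,84:150:3]);print(im[:,:,2][160:206:3,84:150:3])
w=cv2.imread("pics/w11.png").astype(int)
s=cv2.imread("pics/s11.png").astype(int);print("scene label bgr min",s[139:146,234:243].reshape(-1,3).min(0),s[139:146,234:243].reshape(-1,3).max(0))
E
```

```text
[[  6 -31 -30 -30 -33 -34 -35 -32 -35 -37 -27 -33 -33 -36 -38 -42 -51 -59
  -61 -61 -49 -16]
 [ 16 -27 -31 -26 -23 -24 -27 -28 -25 -23 -24 -26 -27 -21 -21 -27 -33 -42
  -53 -56 -49 -23]
 [ 27 -30 -16   0  -2  -2   1   0   2   0   1   2  -2  -1  -1  -1  -5  -8
  -27 -58 -57 -27]
 [ 25 -24 -27  -1   2  -1   2   2   1   3   1   0   1   4   2   0   1  -5
  -23 -57 -54 -28]
 [ 34 -15 -30  -1   1  -1  -1   0   1  -1   2  -1   3   3   0   0   2  -4
  -11 -59 -57 -32]
 [ -2  -2  -7  -2  -7  -5   0  -2  -2  -1   2   2   1   1   3   1   0  -3
   -7 -48 -56 -40]
 [ -3  -2  -3  -4  -6  -7  -6  -2   0  -5  -2   1   4   2   1   3  -3  -4
   -6 -40 -56 -40]
 [ -5  -3  -5  -1  -7   0  -2  -4  -5  -1  -5   2   2  -1   4   2  -1  -3
   -8 -34 -48 -48]
 [ -8  -6  -4  -5  -1  -3  -4  -5  -5  -4  -2  -1   0   3   2   0   2   0
   -2 -24 -51 -47]
 [ -7  -8  -9  -2  -3  -4  -1  -6  -3  -4  -5   1   2   2   0   1   1   0
    0 -18 -54 -48]
 [ -6 -11 -12  -7  -2  -7  -2  -3  -2  -2  -2  -1  -2   0   0   2   0   0
    0 -14 -52 -48]
 [-12  -9 -10  -9  -3  -2  -1  -4  -2  -5  -1   1   2   1   1   0   2  -1
   
[... 1225 characters left out ...]

 [ 90  82  62  47  34  30  30  30  29  29  27  26  93 107 107 112 111 122
  196  88   5   9]
 [ 94  89  61  48  40  32  33  33  30  28  27  26  80 105 104 114 109 121
  196 112   9  11]
 [101  96  65  61  41  34  33  29  30  29  28  29  68 109 109 109 114 121
  193 142  15  12]
 [102  93  79  66  44  35  33  33  30  27  25  25  53 109 109 112 113 113
  186 162  18   6]
 [102  97  87  63  50  33  33  27  33  31  32  25  28  91  95  96  99  97
  120 158  22  18]
 [ 78  92  85  68  46  37  30  33  32  28  31  23  17  11  20  13   6  11
   16  22  15  24]
 [ 63  86  86  73  56  37  31  32  35  31  29  27  42  71  74  73  70  71
   71  71  86 133]]
scene label bgr min [195 206 209] [199 211 214]
```

The label is still blank in both views, although the stroke was felt through to the stop. There is time to spare, so I'll press it again, with the box seated more firmly and a longer hold.

Emit:
servo_tool([
  {"x":0,"y":0,"z":-15,"spin":0,"jaw":-1},
  {"x":0,"y":0,"z":-22,"spin":0,"jaw":-1},
  {"x":6,"y":0,"z":-10,"spin":-6.2,"jaw":-1},
  {"x":15,"y":0,"z":0,"spin":-6.2,"jaw":-1},
  {"x":18,"y":-12,"z":0,"spin":0,"jaw":-1},
  {"x":18,"y":-18,"z":0,"spin":0,"jaw":-1},
  {"x":18,"y":-22,"z":0,"spin":0,"jaw":-1},
  {"x":14,"y":-24,"z":0,"spin":0,"jaw":-1},
  {"x":4,"y":-24,"z":0,"spin":0,"jaw":-1},
  {"x":0,"y":-24,"z":0,"spin":0,"jaw":-1},
])

```text
t: 30.65
tool_pos: [0.43, 0.0719, 0.2619]
orientation: [0.106, -3.129, -0.007]
force: [0.7, -0.4, -1.5]
gripper_width: 0.0594
finger_force: 54.8
```

Emit:
servo_tool([
  {"x":0,"y":-24,"z":0,"spin":0,"jaw":-1},
  {"x":0,"y":-24,"z":0,"spin":0,"jaw":-1},
  {"x":0,"y":-16,"z":0,"spin":0,"jaw":-1},
  {"x":0,"y":-8,"z":0,"spin":0,"jaw":-1},
  {"x":0,"y":0,"z":0,"spin":0,"jaw":-1},
  {"x":0,"y":0,"z":0,"spin":0,"jaw":-1},
])

```text
t: 31.15
tool_pos: [0.4357, 0.001, 0.2603]
orientation: [0.103, -3.127, -0.007]
force: [1.5, 0.2, -2.0]
gripper_width: 0.0592
finger_force: 54.7
```

```bash
python3 - <<'E'
from h import *
go(.4346,-.0072,.1165,.0665-np.pi)
E
```

```text
t 31.15 tcp [0.4357 0.001  0.2603] yaw -3.0759 F [ 1.5  0.2 -2. ] w 0.0592 ff 54.7 tz [-0.013  0.004 -1.   ]
shift mm [ -0.2  -8.8 143.8] spin deg -0.04
```

Emit:
servo_tool([
  {"x":0,"y":-4.4,"z":12,"spin":0,"jaw":-1},
  {"x":0,"y":-4.4,"z":24,"spin":0,"jaw":-1},
  {"x":0,"y":0,"z":26,"spin":0,"jaw":-1},
  {"x":0,"y":0,"z":26,"spin":0,"jaw":-1},
  {"x":0,"y":0,"z":24,"spin":0,"jaw":-1},
  {"x":0,"y":0,"z":18,"spin":0,"jaw":-1},
  {"x":0,"y":0,"z":10,"spin":0,"jaw":-1},
  {"x":0,"y":0,"z":0,"spin":0,"jaw":-1},
  {"x":0,"y":0,"z":0,"spin":0,"jaw":-1},
])

```text
t: 31.9
tool_pos: [0.4343, -0.0068, 0.1204]
orientation: [0.105, -3.126, -0.007]
force: [-0.7, 0.4, -0.8]
gripper_width: 0.0592
finger_force: 54.7
```

```bash
python3 - <<'E'
from h import *
go(.4346,-.0072,.116,.0665-np.pi)
E
```

```text
t 31.9 tcp [ 0.4343 -0.0068  0.1204] yaw -3.0742 F [-0.7  0.4 -0.8] w 0.0592 ff 54.7 tz [-0.014  0.004 -1.   ]
shift mm [-0.3 -0.4  4.4] spin deg 0.05
```

Emit:
servo_tool([
  {"x":0,"y":-0.4,"z":4.4,"spin":0,"jaw":-1},
  {"x":-8,"y":0,"z":-0.1,"spin":0,"jaw":-1},
  {"x":-11,"y":0,"z":-0.15,"spin":0,"jaw":-1},
  {"x":-11,"y":0,"z":-0.15,"spin":0,"jaw":-1},
  {"x":-11,"y":0,"z":-0.15,"spin":0,"jaw":-1},
  {"x":-11,"y":0,"z":-0.15,"spin":0,"jaw":-1},
  {"x":-11,"y":0,"z":-0.15,"spin":0,"jaw":-1},
  {"x":-11,"y":0,"z":-0.15,"spin":0,"jaw":-1},
  {"x":-10,"y":0,"z":-0.1,"spin":0,"jaw":-1},
  {"x":-3,"y":0,"z":0,"spin":0,"jaw":-1},
])

```text
t: 32.73
tool_pos: [0.5228, -0.0019, 0.1156]
orientation: [0.104, -3.127, -0.007]
force: [0.0, -0.1, -2.0]
gripper_width: 0.0592
finger_force: 54.7
```

Emit:
servo_tool([
  {"x":-2,"y":0,"z":0.2,"spin":0,"jaw":-1},
  {"x":-2,"y":0,"z":0.2,"spin":0,"jaw":-1},
  {"x":0,"y":0,"z":0,"spin":0,"jaw":-1},
])

```text
t: 32.98
tool_pos: [0.5251, -0.0018, 0.115]
orientation: [0.104, -3.126, -0.006]
force: [0.0, -0.6, -1.1]
gripper_width: 0.0591
finger_force: 54.8
```

Emit:
servo_tool([
  {"x":-1.5,"y":0,"z":0.2,"spin":0,"jaw":-1},
  {"x":-1.5,"y":0,"z":0.2,"spin":0,"jaw":-1},
  {"x":0,"y":0,"z":0,"spin":0,"jaw":-1},
])

```text
t: 33.23
tool_pos: [0.5281, -0.0016, 0.1148]
orientation: [0.104, -3.127, -0.006]
force: [0.1, -0.4, -0.3]
gripper_width: 0.0595
finger_force: 55.1
```

Emit:
servo_tool([
  {"x":-1,"y":0,"z":0,"spin":0,"jaw":-1},
  {"x":-1,"y":0,"z":0,"spin":0,"jaw":-1},
  {"x":0,"y":0,"z":0,"spin":0,"jaw":-1},
])

```text
t: 33.48
tool_pos: [0.5287, -0.0015, 0.1147]
orientation: [0.104, -3.124, -0.006]
force: [-9.9, -1.2, 5.6]
gripper_width: 0.0591
finger_force: 55.6
```

Emit:
servo_tool([
  {"x":-1,"y":0,"z":0,"spin":0,"jaw":-1},
  {"x":0,"y":0,"z":0,"spin":0,"jaw":-1},
])

```text
t: 33.65
tool_pos: [0.5287, -0.0016, 0.1147]
orientation: [0.104, -3.122, -0.006]
force: [-14.7, -1.4, 8.8]
gripper_width: 0.0594
finger_force: 56.0
```

Emit:
servo_tool([
  {"x":0.5,"y":0,"z":0,"spin":0,"jaw":-1},
  {"x":0,"y":0,"z":0,"spin":0,"jaw":1},
  {"x":0,"y":0,"z":0,"spin":0,"jaw":1},
  {"x":0,"y":0,"z":0,"spin":0,"jaw":1},
  {"x":0,"y":0,"z":0,"spin":0,"jaw":1},
  {"x":0,"y":0,"z":-12,"spin":0,"jaw":1},
  {"x":0,"y":0,"z":-24,"spin":0,"jaw":1},
  {"x":0,"y":0,"z":-26,"spin":0,"jaw":1},
  {"x":0,"y":0,"z":-26,"spin":0,"jaw":-1},
  {"x":0,"y":0,"z":-26,"spin":0,"jaw":-1},
])

```text
t: 34.48
tool_pos: [0.532, -0.0018, 0.2306]
orientation: [0.104, -3.127, -0.006]
force: [0.5, -0.1, -0.7]
gripper_width: 0.0635
finger_force: 0.0
```

Emit:
servo_tool([
  {"x":0,"y":0,"z":-26,"spin":0,"jaw":-1},
  {"x":0,"y":0,"z":-26,"spin":0,"jaw":-1},
  {"x":0,"y":0,"z":-21,"spin":0,"jaw":-1},
  {"x":-6,"y":0,"z":-5,"spin":0,"jaw":-1},
  {"x":-15,"y":0,"z":0,"spin":0,"jaw":-1},
  {"x":-18,"y":0,"z":0,"spin":0,"jaw":-1},
  {"x":-18,"y":0,"z":0,"spin":0,"jaw":-1},
  {"x":-12,"y":0,"z":0,"spin":0,"jaw":-1},
  {"x":0,"y":0,"z":0,"spin":0,"jaw":-1},
  {"x":0,"y":0,"z":0,"spin":0,"jaw":-1},
])

```text
t: 35.32
tool_pos: [0.6021, 0.0025, 0.3055]
orientation: [0.104, -3.125, -0.006]
force: [0.7, -0.4, 0.1]
gripper_width: 0.0
finger_force: 0.0
```

```bash
python3 - <<'E'
from h import *
go(.602,.0035,.286)
E
```

```text
t 35.32 tcp [0.6021 0.0025 0.3055] yaw -3.0751 F [ 0.7 -0.4  0.1] w 0.0 ff 0.0 tz [-0.015  0.004 -1.   ]
shift mm [-0.3  0.9 19.5] spin deg None
```

Emit:
servo_tool([
  {"x":-0.3,"y":0.8,"z":12,"spin":0,"jaw":-1},
  {"x":0,"y":0,"z":8,"spin":0,"jaw":-1},
  {"x":0,"y":0,"z":6,"spin":0,"jaw":-1},
  {"x":0,"y":0,"z":6,"spin":0,"jaw":-1},
  {"x":0,"y":0,"z":6,"spin":0,"jaw":-1},
  {"x":0,"y":0,"z":6,"spin":0,"jaw":-1},
  {"x":0,"y":0,"z":6,"spin":0,"jaw":-1},
  {"x":0,"y":0,"z":5,"spin":0,"jaw":-1},
  {"x":0,"y":0,"z":3,"spin":0,"jaw":-1},
  {"x":0,"y":0,"z":0,"spin":0,"jaw":-1},
])

```text
t: 36.15
tool_pos: [0.6012, 0.0034, 0.2485]
orientation: [0.104, -3.128, -0.006]
force: [-2.4, -0.2, 12.4]
gripper_width: 0.0003
finger_force: 6.2
```

Emit:
servo_tool([
  {"x":0,"y":0,"z":1,"spin":0,"jaw":-1},
  {"x":0,"y":0,"z":1,"spin":0,"jaw":-1},
  {"x":0,"y":0,"z":0,"spin":0,"jaw":-1},
])

```text
t: 36.4
tool_pos: [0.6013, 0.0034, 0.2473]
orientation: [0.104, -3.129, -0.006]
force: [-2.7, -0.9, 13.6]
gripper_width: -0.0
finger_force: 6.5
```

Emit:
servo_tool([
  {"x":0,"y":0,"z":1,"spin":0,"jaw":-1},
  {"x":0,"y":0,"z":0,"spin":0,"jaw":-1},
])

```text
t: 36.57
tool_pos: [0.6013, 0.0034, 0.2464]
orientation: [0.104, -3.129, -0.006]
force: [-3.3, -0.7, 13.9]
gripper_width: -0.0001
finger_force: 6.7
```

Emit:
servo_tool([
  {"x":0,"y":0,"z":1,"spin":0,"jaw":-1},
  {"x":0,"y":0,"z":1,"spin":0,"jaw":-1},
  {"x":0,"y":0,"z":1,"spin":0,"jaw":-1},
  {"x":0,"y":0,"z":0,"spin":0,"jaw":-1},
])

```text
t: 36.9
tool_pos: [0.6013, 0.0034, 0.245]
orientation: [0.104, -3.131, -0.006]
force: [-3.9, -0.3, 21.4]
gripper_width: 0.0003
finger_force: 10.6
```

Emit:
servo_tool([
  {"x":0,"y":0,"z":0.7,"spin":0,"jaw":-1},
  {"x":0,"y":0,"z":0,"spin":0,"jaw":-1},
])

```text
t: 37.07
tool_pos: [0.6013, 0.0034, 0.2449]
orientation: [0.104, -3.132, -0.006]
force: [-5.1, -0.3, 25.4]
gripper_width: -0.0002
finger_force: 12.4
```

Firmly on the stop again at 25 N. I'll hold, then release.

Emit:
servo_tool([
  {"x":0,"y":0,"z":0,"spin":0,"jaw":-1},
  {"x":0,"y":0,"z":0,"spin":0,"jaw":-1},
  {"x":0,"y":0,"z":0,"spin":0,"jaw":-1},
  {"x":0,"y":0,"z":0,"spin":0,"jaw":-1},
  {"x":0,"y":0,"z":0,"spin":0,"jaw":-1},
  {"x":0,"y":0,"z":0,"spin":0,"jaw":-1},
  {"x":0,"y":0,"z":0,"spin":0,"jaw":-1},
  {"x":0,"y":0,"z":0,"spin":0,"jaw":-1},
  {"x":0,"y":0,"z":0,"spin":0,"jaw":-1},
  {"x":0,"y":0,"z":0,"spin":0,"jaw":-1},
])

```text
t: 37.9
tool_pos: [0.6013, 0.0034, 0.2449]
orientation: [0.104, -3.132, -0.006]
force: [-5.6, -0.8, 24.2]
gripper_width: 0.0002
finger_force: 12.3
```

Emit:
servo_tool([
  {"x":0,"y":0,"z":-8,"spin":0,"jaw":-1},
  {"x":0,"y":0,"z":-10,"spin":0,"jaw":-1},
  {"x":0,"y":0,"z":-10,"spin":0,"jaw":-1},
  {"x":0,"y":0,"z":-12,"spin":0,"jaw":-1},
  {"x":0,"y":0,"z":-14,"spin":0,"jaw":-1},
  {"x":8,"y":0,"z":-12,"spin":0,"jaw":-1},
  {"x":18,"y":0,"z":0,"spin":0,"jaw":1},
  {"x":20,"y":0,"z":0,"spin":0,"jaw":1},
  {"x":18,"y":0,"z":0,"spin":0,"jaw":1},
  {"x":7,"y":0,"z":0,"spin":0,"jaw":1},
])

```text
t: 38.73
tool_pos: [0.5293, -0.0015, 0.3085]
orientation: [0.104, -3.127, -0.006]
force: [-0.3, 0.3, 0.6]
gripper_width: 0.0482
finger_force: 0.0
```

Emit:
servo_tool([
  {"x":0,"y":0,"z":0,"spin":0,"jaw":1},
  {"x":0,"y":0,"z":15,"spin":0,"jaw":1},
  {"x":0,"y":0,"z":25,"spin":0,"jaw":1},
  {"x":0,"y":0,"z":25,"spin":0,"jaw":1},
  {"x":0,"y":0,"z":25,"spin":0,"jaw":1},
  {"x":0,"y":0,"z":25,"spin":0,"jaw":1},
  {"x":0,"y":0,"z":15,"spin":0,"jaw":1},
  {"x":0,"y":0,"z":0,"spin":0,"jaw":1},
  {"x":0,"y":0,"z":0,"spin":0,"jaw":1},
])

```text
t: 39.48
tool_pos: [0.5296, -0.0009, 0.1773]
orientation: [0.104, -3.125, -0.007]
force: [-1.3, -0.2, 0.3]
gripper_width: 0.0857
finger_force: 0.0
```

```bash
python3 - <<'E'
from h import *
go(.5281,-.0015,.112,.066-np.pi)
E
```

```text
t 39.48 tcp [ 0.5296 -0.0009  0.1773] yaw -3.0751 F [-1.3 -0.2  0.3] w 0.0857 ff 0.0 tz [-0.015  0.004 -1.   ]
shift mm [ 0.5 -0.8 65.3] spin deg 0.03
```

Emit:
servo_tool([
  {"x":0.3,"y":-0.6,"z":18,"spin":0,"jaw":1},
  {"x":0,"y":0,"z":24,"spin":0,"jaw":1},
  {"x":0,"y":0,"z":16,"spin":0,"jaw":1},
  {"x":0,"y":0,"z":6,"spin":0,"jaw":1},
  {"x":0,"y":0,"z":0,"spin":0,"jaw":1},
  {"x":0,"y":0,"z":0,"spin":0,"jaw":-1},
  {"x":0,"y":0,"z":0,"spin":0,"jaw":-1},
  {"x":0,"y":0,"z":0,"spin":0,"jaw":-1},
  {"x":0,"y":0,"z":0,"spin":0,"jaw":-1},
  {"x":0,"y":0,"z":0,"spin":0,"jaw":-1},
])

```text
t: 40.32
tool_pos: [0.5294, -0.0014, 0.1158]
orientation: [0.104, -3.129, -0.006]
force: [0.5, -0.4, 5.6]
gripper_width: 0.0591
finger_force: 55.1
```

Emit:
servo_tool([
  {"x":0,"y":0,"z":-2.5,"spin":0,"jaw":-1},
  {"x":6,"y":0,"z":0,"spin":0,"jaw":-1},
  {"x":12,"y":0,"z":0,"spin":0,"jaw":-1},
  {"x":13,"y":0,"z":0,"spin":0,"jaw":-1},
  {"x":13,"y":0,"z":0,"spin":0,"jaw":-1},
  {"x":13,"y":0,"z":0,"spin":0,"jaw":-1},
  {"x":13,"y":0,"z":0,"spin":0,"jaw":-1},
  {"x":12,"y":0,"z":0,"spin":0,"jaw":-1},
  {"x":10,"y":0,"z":0,"spin":0,"jaw":-1},
  {"x":0,"y":0,"z":0,"spin":0,"jaw":-1},
])

```text
t: 41.15
tool_pos: [0.4351, -0.0075, 0.1177]
orientation: [0.104, -3.126, -0.006]
force: [0.1, 0.7, -1.6]
gripper_width: 0.0594
finger_force: 54.1
```

```bash
python3 - <<'E'
from h import *
pose()
for n in("scene","top"):
    im=get_image(n);c=calibration(n);cv2.imwrite(f"pics/{n}20.png",im)
    p,M=env.state()["tool_pos"],R.from_rotvec(env.state()["orientation"]).as_matrix()
    q=p-M[:,0]*.0745;q[2]=.150;u=proj(c,[q])[0].astype(int);a=im[u[1]-5:u[1]+6,u[0]-6:u[0]+7].astype(int);print(n,u);print((a[:,:,2]-a[:,:,1]));print(a[:,:,2])
E
```

```text
t 41.15 tcp [ 0.4351 -0.0075  0.1177] yaw -3.0752 F [ 0.1  0.7 -1.6] w 0.0594 ff 54.1 tz [-0.014  0.004 -1.   ]
scene [253 241]
[[ -7  -2   0   3   4   4   4   4   3   4   0  -8 -19]
 [  1   3   4   4   3   3   4   3   4   3   3  -2 -10]
 [  4   4   4   3   4   3   3   4   3   3   4   3   0]
 [  4   1   2   2   4   4   3   4   4   3   3   4   3]
 [  3   3   4   3   3   3   3   4   3   3   4   4   4]
 [  2   3   2   3   3   4   3   3   3   4   3   3   4]
 [  3   3   3   4   4   3   3   3   3   2   4   2   3]
 [  4   3   3   3   4   4   2   4   3   3   5   4   3]
 [  4   3   3   4   4   3   3   3   4   3   4   3   3]
 [  3   3   3   3   2   4   4   3   3   3   4   4   3]
 [  3   3   3   3   3   3   3   3   3   4   3   3   4]]
[[151 178 199 210 212 213 212 212 215 214 199 155 101]
 [201 210 215 214 212 212 211 212 214 215 213 189 147]
 [214 216 214 214 212 212 212 212 212 212 215 211 190]
 [215 212 214 213 211 213 211 210 210 211 212 215 211]
 [211 214 214 213 212 212 211 212 210 211 213 214 215]
 [211 213 212 213 213 213 211 212 212 212 209 210 214]
 [211 210 212 212 213 212 211 212 21
[... 479 characters left out ...]
2 2 1]
 [2 4 1 5 3 4 3 2 3 3 3 4 2]
 [4 5 5 4 5 5 6 4 3 4 5 4 3]
 [5 5 6 3 4 5 6 4 4 5 5 6 6]]
[[215 217 217 216 215 216 214 216 218 219 219 219 221]
 [220 219 220 219 219 217 219 219 220 219 219 220 219]
 [219 220 220 220 220 220 219 220 218 218 220 220 221]
 [221 220 219 220 220 220 220 220 220 220 219 220 221]
 [218 222 220 220 220 218 220 219 220 221 219 219 216]
 [220 220 220 219 218 220 220 218 219 219 219 219 218]
 [220 220 220 218 220 219 219 221 220 219 220 220 219]
 [211 214 210 211 213 211 214 214 213 214 218 219 220]
 [149 150 145 142 142 146 159 171 171 173 173 191 205]
 [115 115 114 111 111 112 111 108 108 110 105 108 114]
 [127 124 125 121 119 122 119 121 117 119 115 116 112]]
```

The label is blank again after a second full stroke that was felt on the stop, with the box on its stop. The cameras evidently don't show this print, so I'll go on to stacking.

Emit:
servo_tool([
  {"x":0,"y":0,"z":-14,"spin":0,"jaw":-1},
  {"x":0,"y":0,"z":-24,"spin":0,"jaw":-1},
  {"x":0,"y":0,"z":-24,"spin":0,"jaw":-1},
  {"x":0,"y":0,"z":-24,"spin":0,"jaw":-1},
  {"x":0,"y":0,"z":-24,"spin":0,"jaw":-1},
  {"x":0,"y":0,"z":-24,"spin":0,"jaw":-1},
  {"x":0,"y":14,"z":-8,"spin":0,"jaw":-1},
  {"x":0,"y":19,"z":0,"spin":0,"jaw":-1},
  {"x":0,"y":19,"z":0,"spin":0,"jaw":-1},
  {"x":0,"y":19,"z":0,"spin":0,"jaw":-1},
])

```text
t: 42.08
tool_pos: [0.4346, 0.0637, 0.2599]
orientation: [0.103, -3.127, -0.007]
force: [0.8, 0.2, -1.5]
gripper_width: 0.0594
finger_force: 54.7
```

Emit:
servo_tool([
  {"x":-10,"y":20,"z":0,"spin":0,"jaw":-1},
  {"x":-14,"y":20,"z":0,"spin":0,"jaw":-1},
  {"x":-14,"y":20,"z":0,"spin":0,"jaw":-1},
  {"x":-14,"y":20,"z":0,"spin":0,"jaw":-1},
  {"x":-14,"y":20,"z":0,"spin":0,"jaw":-1},
  {"x":-14,"y":20,"z":0,"spin":0,"jaw":-1},
  {"x":-8,"y":11,"z":0,"spin":0,"jaw":-1},
  {"x":0,"y":0,"z":0,"spin":6.2,"jaw":-1},
  {"x":0,"y":0,"z":0,"spin":6.2,"jaw":-1},
  {"x":0,"y":0,"z":0,"spin":0,"jaw":-1},
])

```text
t: 42.92
tool_pos: [0.5137, 0.2, 0.2585]
orientation: [-0.241, -3.117, -0.003]
force: [1.1, -0.9, -2.5]
gripper_width: 0.0596
finger_force: 54.6
```

```bash
python3 - <<'E'
from h import *
go(.5153,.2005,.212,-.151+np.pi)
E
```

```text
t 42.92 tcp [0.5137 0.2    0.2585] yaw 2.9873 F [ 1.1 -0.9 -2.5] w 0.0596 ff 54.6 tz [-0.015  0.003 -1.   ]
shift mm [-2.2  0.7 46.5] spin deg -0.19
```

Emit:
servo_tool([
  {"x":-2.2,"y":0.7,"z":8,"spin":0,"jaw":-1},
  {"x":0,"y":0,"z":14,"spin":0,"jaw":-1},
  {"x":0,"y":0,"z":14,"spin":0,"jaw":-1},
  {"x":0,"y":0,"z":8,"spin":0,"jaw":-1},
  {"x":0,"y":0,"z":2,"spin":0,"jaw":-1},
  {"x":0,"y":0,"z":0,"spin":0,"jaw":-1},
  {"x":0,"y":0,"z":0,"spin":0,"jaw":-1},
])

```text
t: 43.5
tool_pos: [0.5149, 0.1999, 0.2137]
orientation: [-0.233, -3.119, -0.005]
force: [-0.0, -0.2, -1.7]
gripper_width: 0.0593
finger_force: 54.6
```

```bash
python3 - <<'E'
from h import *
go(.5153,.2005,.201,-.151+np.pi)
c=calibration("wrist");w=get_image("wrist");cv2.imwrite("pics/w21.png",w)
# rear edges of the held box and the column by row profile down the middle columns
hsv=cv2.cvtColor(w,cv2.COLOR_BGR2HSV);m=cv2.inRange(hsv,(105,110,35),(130,255,255))
for k in(300,320,340):
    v=m[:,k]>0;e=np.flatnonzero(np.diff(v.astype(int)))+.5;print(k,e[:8].tolist())
# expected rows and columns of rear corners: held box (own pose) and column top
s=env.state();zt=s["tool_pos"][2]-.0181+.05
def corners(cx,cy,yaw,z): 
    f=np.array([np.cos(yaw),np.sin(yaw)]);l=np.array([-f[1],f[0]]);return [np.r_[np.array([cx,cy])-.065*f+k*.03*l,z] for k in(-1,0,1)]
print("col2 top rear",proj(c,corners(.545,.196,-.151,.183)).round(1).tolist())
f=np.array([np.cos(-.151),np.sin(-.151)]);o=s["tool_pos"][:2]+.030*f
print("box centre",o,"top rear",proj(c,corners(*o,-.151,zt)).round(1).tolist())
for r in(180,200,220,240):
    q=np.flatnonzero(m[r]);print(r,q[:1],q[-1:])
E
```

```text
t 43.5 tcp [0.5149 0.1999 0.2137] yaw 2.9924 F [-0.  -0.2 -1.7] w 0.0593 ff 54.6 tz [-0.013  0.004 -1.   ]
shift mm [-0.5  0.6 12.7] spin deg 0.11
300 [157.5, 159.5, 165.5, 181.5, 193.5, 358.5]
320 [153.5, 159.5, 165.5, 181.5, 193.5, 361.5]
340 [157.5, 159.5, 171.5, 181.5, 194.5, 357.5]
col2 top rear [[260.7, 173.8], [316.3, 173.9], [371.7, 174.0]]
box centre [0.5446457  0.19552576] top rear [[231.7, 210.0], [315.5, 210.1], [399.3, 210.2]]
180 [263] [370]
200 [289] [342]
220 [236] [396]
240 [237] [394]
```

```bash
python3 - <<'E'
from h import *
c=calibration("wrist");w=cv2.imread("pics/w21.png");s=env.state()
p=w[:,285:300].mean(1).round().astype(int)
for r in range(150,222):print(r,p[r].tolist(),end="; ")
def rear(o,z):
    f=np.array([np.cos(-.151),np.sin(-.151)]);return np.r_[o-.065*f,z]
o=np.array([.5446,.1955])
print("\nheld bottom",proj(c,[rear(o,.1956)]),"held top",proj(c,[rear(o,.2456)]),"col2 top",proj(c,[rear(np.array([.545,.196]),.183)]),"col2 bottom",proj(c,[rear(np.array([.545,.196]),.133)]))
E
```

```text
150 [59, 67, 74]; 151 [63, 68, 71]; 152 [66, 69, 71]; 153 [67, 70, 72]; 154 [70, 72, 74]; 155 [73, 77, 79]; 156 [76, 75, 77]; 157 [67, 56, 55]; 158 [61, 34, 27]; 159 [62, 35, 30]; 160 [64, 53, 52]; 161 [66, 65, 67]; 162 [66, 68, 70]; 163 [65, 68, 71]; 164 [66, 69, 72]; 165 [67, 69, 72]; 166 [66, 68, 71]; 167 [67, 68, 70]; 168 [69, 69, 72]; 169 [76, 75, 76]; 170 [78, 73, 74]; 171 [71, 57, 54]; 172 [61, 36, 28]; 173 [57, 23, 9]; 174 [62, 23, 4]; 175 [70, 25, 5]; 176 [76, 28, 5]; 177 [80, 30, 8]; 178 [80, 29, 5]; 179 [83, 31, 9]; 180 [80, 34, 17]; 181 [76, 47, 39]; 182 [70, 60, 59]; 183 [67, 66, 68]; 184 [66, 68, 71]; 185 [66, 69, 71]; 186 [66, 69, 71]; 187 [66, 68, 72]; 188 [67, 70, 72]; 189 [66, 69, 71]; 190 [67, 70, 72]; 191 [66, 69, 71]; 192 [66, 66, 67]; 193 [62, 56, 56]; 194 [58, 44, 41]; 195 [57, 38, 30]; 196 [56, 36, 26]; 197 [56, 34, 26]; 198 [56, 34, 25]; 199 [57, 34, 26]; 200 [59, 36, 27]; 201 [60, 36, 26]; 202 [59, 34, 25]; 203 [60, 33, 23]; 204 [57, 28, 17]; 205 [62, 26, 11]; 206 [70, 27, 9]; 207 [70, 25, 3]; 208 [64, 23, 3]; 209 [58, 21, 5]; 210 [57, 21, 6]; 211 [62, 22, 5]; 212 [67, 24, 3]; 213 [73, 25, 5]; 214 [77, 27, 5]; 215 [79, 28, 5]; 216 [80, 29, 6]; 217 [81, 30, 6]; 218 [82, 31, 6]; 219 [82, 30, 6]; 220 [82, 30, 6]; 221 [83, 30, 6]; 
held bottom [[315.07182306 178.18931056]] held top [[315.20146199 209.31175963]] col2 top [[316.07503542 173.56428097]] col2 bottom [[315.79497406 158.2624884 ]]
```

Emit:
servo_tool([
  {"x":-0.4,"y":0.5,"z":6,"spin":0,"jaw":-1},
  {"x":0,"y":0,"z":4,"spin":0,"jaw":-1},
  {"x":0,"y":0,"z":1,"spin":0,"jaw":-1},
  {"x":0,"y":0,"z":0,"spin":0,"jaw":-1},
  {"x":0,"y":0,"z":0,"spin":0,"jaw":-1},
])

```text
t: 43.97
tool_pos: [0.5149, 0.2004, 0.2022]
orientation: [-0.234, -3.118, -0.004]
force: [-0.4, -0.4, -1.2]
gripper_width: 0.0591
finger_force: 54.6
```

Emit:
servo_tool([
  {"x":0,"y":0,"z":0.8,"spin":0,"jaw":-1},
  {"x":0,"y":0,"z":0.5,"spin":0,"jaw":-1},
  {"x":0,"y":0,"z":0,"spin":0,"jaw":-1},
])

```text
t: 44.22
tool_pos: [0.515, 0.2005, 0.2015]
orientation: [-0.234, -3.119, -0.005]
force: [-2.2, -0.3, 3.6]
gripper_width: 0.0592
finger_force: 55.1
```

Emit:
servo_tool([
  {"x":0,"y":0,"z":-0.3,"spin":0,"jaw":-1},
  {"x":0,"y":0,"z":0,"spin":0,"jaw":0.6},
  {"x":0,"y":0,"z":0,"spin":0,"jaw":0.8},
  {"x":0,"y":0,"z":0,"spin":0,"jaw":1},
  {"x":0,"y":0,"z":0,"spin":0,"jaw":1},
  {"x":0,"y":0,"z":-10,"spin":0,"jaw":1},
  {"x":0,"y":0,"z":-20,"spin":0,"jaw":1},
  {"x":0,"y":0,"z":-24,"spin":0,"jaw":1},
  {"x":0,"y":0,"z":-24,"spin":0,"jaw":1},
  {"x":0,"y":0,"z":-22,"spin":0,"jaw":1},
])

```text
t: 45.05
tool_pos: [0.5163, 0.2, 0.3033]
orientation: [-0.234, -3.12, -0.005]
force: [0.1, -0.3, 0.6]
gripper_width: 0.0857
finger_force: 0.0
```

Emit:
servo_tool([
  {"x":10,"y":0,"z":-5,"spin":0,"jaw":1},
  {"x":25,"y":0,"z":0,"spin":0,"jaw":1},
  {"x":30,"y":-10,"z":0,"spin":0,"jaw":1},
  {"x":30,"y":-20,"z":0,"spin":0,"jaw":1},
  {"x":20,"y":-30,"z":0,"spin":0,"jaw":1},
  {"x":0,"y":-30,"z":0,"spin":0,"jaw":1},
  {"x":0,"y":-30,"z":0,"spin":0,"jaw":1},
  {"x":0,"y":0,"z":0,"spin":0,"jaw":1},
])

```text
t: 45.72
tool_pos: [0.3833, 0.0956, 0.3087]
orientation: [-0.237, -3.12, -0.003]
force: [-0.6, 0.8, -1.0]
gripper_width: 0.0853
finger_force: 0.0
```

```bash
python3 - <<'E'
from h import *
pose();im=get_image("top");cv2.imwrite("pics/t22.png",im);c=calibration("top")
t0=cv2.imread("pics/top0.png");sc=get_image("scene");cv2.imwrite("pics/s22.png",sc)
m=cv2.inRange(cv2.cvtColor(im,cv2.COLOR_BGR2HSV),(105,120,60),(130,255,255));m[:,300:]=0
ct=max(cv2.findContours(m,0,2)[0],key=cv2.contourArea);print(cv2.contourArea(ct),cv2.minAreaRect(ct))
P=plane(c,cv2.convexHull(ct)[:,0].astype(float),.233)[:,:2]*1000;print(cv2.minAreaRect(P.astype(np.float32)))
m=cv2.inRange(cv2.cvtColor(t0,cv2.COLOR_BGR2HSV),(105,120,60),(130,255,255));m[:,300:]=0
ct=max(cv2.findContours(m,0,2)[0],key=cv2.contourArea)
P=plane(c,cv2.convexHull(ct)[:,0].astype(float),.183)[:,:2]*1000;print("col before",cv2.minAreaRect(P.astype(np.float32)))
s0=cv2.imread("pics/scene0.png")
d=cv2.absdiff(sc,s0).max(2)>40;print("scene change, bottles/jars:",d[105:178,290:332].sum(),d[210:295,378:432].sum(), "col1 sides",d[185:212,200:262].sum())
E
```

```text
t 45.72 tcp [0.3833 0.0956 0.3087] yaw 2.9897 F [-0.6  0.8 -1. ] w 0.0853 ff 0.0 tz [-0.012  0.003 -1.   ]
1098.0 ((218.8823699951172, 239.9706268310547), (26.436382293701172, 59.66376495361328), 14.03624439239502)
((544.7279052734375, 195.40126037597656), (58.080196380615234, 127.1684799194336), 81.24171447753906)
col before ((544.2964477539062, 196.09832763671875), (57.929847717285156, 126.93140411376953), 81.17049407958984)
scene change, bottles/jars: 0 0 col1 sides 105
```

```bash
python3 -c "
from plant import env;print(env.close_job())"
```

```text
the job is handed in; nothing more can be done
None
```

The job is handed in at about 46 s with the box stacked lid up, within 1 mm of square by the top camera, and the bottle and jars unmoved, but I couldn't confirm the stamp: the label still looked blank on camera after two full presses, each held on the stop for over half a second.

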